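Clamp a blank in a twin-screw press without racking the beam

TASK

Slide the blank squarely home against the back fence of the press, then wind the two knobs down alternately, a part turn at a time so that the beam never goes visibly crooked (one end no more than 8 mm lower than the other), until both feet grip the blank evenly. Stop each screw at about 25 N on its foot, which you feel as the knob turning about 0.1 N m stiffer than when it ran free; never crush the wood by overtightening, and leave everything else lying as it is.

Things in the scene. Friction and masses are not known exactly. Their poses are not given: they have to be found in the camera images.
- press: Twin-screw hold-down press, fixed to the bench, open at the front. Grey laminate base 250 (x) x 460 (y) x 20 mm; its top is the bed, 20 mm above the origin. Origin: at bench height, midway between the two screws. +x points to the rear of the press (away from the robot at yaw 0), +y to its left, z up. The base reaches from x = -160 to +90 mm.
- fence (a point): Foot of the front face of the wooden back fence, at its middle, on the bed at press x = +50 mm. The fence is 250 mm long (y) and 20 mm tall.
- bridge (a point): Middle of the top of the fixed aluminium bridge that carries the knobs, 115 mm above the bench: 44 mm wide (x), 304 mm long (y), 17 mm thick, on end posts at press y = +/-142 mm whose inner faces are at +/-132 mm.
- knob_l: Black wing knob of the left screw (press y = +90 mm). Origin on its upright axis at the bridge's top; round collar (radius 14 mm) up to 12 mm, then a wing bar 56 mm long (knob's x), 14 mm thick (its y), 12 to 44 mm above the origin. Clockwise from above lowers the beam's left end 3.82 mm/rad; knob keeps its height, stays as left. Torque 0.25 N m free, plus 0.0038 per N on the foot.
- knob_r: The same wing knob on the right screw (press y = -90 mm): lowers the right end of the beam. Same sizes, lead and torque as the left one; it may lean up to 2 degrees.
- beam: Wooden pressure beam 40 x 236 x 20 mm under the bridge, hung from both screws, with a round rubber foot (20 mm across, 8 mm tall) under each screw. Origin: midway between the undersides of the two feet; x, y, z as the press when square. Starts with the feet about 33 to 35 mm above the bed. Once a foot bears on the blank its force grows by about 130 N per radian of its knob.
- foot_l: Round rubber foot under the beam's left end, 20 mm across, 8 mm tall; origin at the centre of its underside.
- foot_r: The same foot under the beam's right end.
- beam_left (a point): Top of the beam at the left screw, 28 mm above the left foot's underside.
- beam_right (a point): Top of the beam at the right screw, 28 mm above the right foot's underside.
- blank: Loose wooden board 140 (x) x 220 (y) mm, 0.4 kg, lying on the bed; rough-sawn, somewhere between 24.5 and 28 mm thick, different each time. Origin: centre of its underside. It starts pulled out towards the press front (-x), a little askew; home against the back fence its origin is at press x = -20 mm and its front edge at -90 mm.
- tape: Cardboard tape roll, 60 mm across, 24 mm tall, on the left end of the press base. Bystander; origin at the centre of its underside.
- offcut: Wood offcut 60 x 35 x 22 mm on the right end of the press base. Bystander; origin at the centre of its underside.
- square: Try square, 120 mm dark wood stock and 160 mm steel blade, on the bench. Bystander; origin at the centre of its underside (of the stock).
- driver: Screwdriver, 200 mm, on the bench. Bystander; origin at the centre of its underside (screwdriver lying: at bench level).
- glue: Closed white bottle, 60 mm across, 150 mm tall. Bystander; origin at the centre of its underside.
- mug: White mug, 76 mm across, 85 mm tall. Bystander; origin at the centre of its underside.
- sandblock: Cork block 110 x 65 x 35 mm on the bench. Bystander; origin at the centre of its underside.

How it is judged:
By the outcome, as a careful person would: the job done as asked, in the order asked, and still so for the second after the job is handed in, with the robot touching nothing.
It also fails if it takes over 72 s, if anything falls off the work surface, if the arm or the gripper's body presses on something with over 40 N, if the wrist force passes 120 N, or if a joint passes its speed limit or range.

ROBOT

A 6-joint arm with a two-finger parallel gripper is mounted at the origin on the work surface. World frame = base frame: x ahead of the robot, y to its left, z up, the work surface at z = 0. Lengths are in m, angles in rad, forces in N, time in s.
With the tool pointing down it reaches from about 0.375 to 0.975 m from the base axis. Payload 3.8 kg.
Tool frame: the origin (TCP) lies between the finger pads; the fingertips stand 25 mm ahead of it and the grasp point (between the pads) lies 6 mm ahead of it; z points along the fingers, y is the direction in which the jaws open and shut (so a half turn about z gives the same grasp; the last joint's range is limited). The gripper opens to 85 mm and grips with 20 to 120 N. Pads are 22 mm wide; open, the fingers measure 114 mm over their backs; the gripper's body (76 mm by 85 mm) begins 54 mm behind the grasp point. The pads swing forward as they close: fully open they stand 13 mm farther back than shut.
Start: joints at [-1.165, 0.264, 1.604, -0, 1.274, -0.037], TCP at [0.289, -0.61, 0.256] pointing down, gripper open.
Joint ranges: [-2.63, 2.63], [-0.94, 2.18], [0.31, 2.57], [-1.31, 4.45], [0, 2.66], [-2.55, 2.55]. Speed limits (rad/s): [2.57, 2.57, 3.14, 3.14, 3.14, 3.14].

INTERFACE

Orientations are given as a 3x3 rotation matrix whose columns are the frame's x, y, z axes.
In Python, from bench import bot gives the robot as it stands.
- The arm moves only by the tool step_arm, never from a script. Its argument "series" is a list of rows, each a list of 7 numbers: the shift along the world's x, y, z in m, then the turn, a rotation vector about the world's x, y, z in degrees, then the closure, from -1 (fully open) to 1 (shut), so that 0 is half open. A call has 1 to 20 rows; each row shifts and turns the commanded pose from where the row before left it; what a row does not reach is not made up. A row lasts 1/12 s, in which the tool goes at most 41.7 mm and 7.16 degrees, less where a joint would pass 70% of its speed; a pose out of reach is approached as far as the arm can. A call with a gripper value outside its range is refused whole. The fingers move at their own pace and stop on an object; "grip_force" is the grip in N (left out, the last holds). Time passes only in rows, so rows that do not move let the fingers close. It gives the time, the measured TCP pose, the force and the opening at its end, in the units of the state.
- bot.observe(): the state, without advancing time (a new reading comes with each control period).
- bot.read_camera(name): name is "scene" or "side" or "wrist"; returns (picture, depth): 420x560x3 uint8, red, green, blue; 420x560 float32, m along the optical axis (not along the pixel's ray), 0 where there is no reading.
- bot.camera_params(name): a dict with "fovy" (degrees; the focal length in pixels is half the picture's height over the tangent of half this angle, whatever the lens; pixels are square), "cx", "cy" (the principal point, pixels), "eye" and "orientation" of the camera in the world; the wrist camera has in their place "mount" (4x4, takes a point from camera to tool coordinates, whose origin is the TCP and whose axes are the flange's). Camera axes: x right, y down, z forward; pixel columns grow to the right and rows downward; lengths in m; the calibration is good to about 2 mm. A picture is of the moment at which its call begins: read the wrist's pose just before it. camera_params takes no time and is no camera call.
- bot.job_done(): hands the job in, once; it reports no verdict.
The state is a dict: "time_s": time; "qpos": joint angles; "qd": joint speeds; "joint_efforts": joint torques, N m; "ee_pos": TCP position; "eef_rot": TCP orientation; "ft_force": force on the tool from outside, world axes, zero at the start; "torque": the same for the moment, N m; "finger_gap": opening from 0.0 (shut) to 1.0 (fully open).
Only numpy, scipy, OpenCV 4.12 (cv2) and the standard library are available. Lean on these libraries where they do the work, as an engineer would, in place of code of your own. Each camera call takes 0.05 s, during which the arm holds its last target.

## Working session

There is one attempt and no reset: what is moved stays moved. The work goes in short steps, Python scripts to look and compute and a tool call to move; the robot and the scene stay as the last step left them, time stands still between calls to the robot, and variables do not carry over. Pictures are saved under pics/ and viewed, and the job is handed in when it is done.

Besides the shell and the picture viewer there is one more tool, called after "Request:" as name(argument=value, ...), one argument or row to a line, values as JSON. step_arm: Moves the arm, as the interface text tells. Its arguments: {"type":"object","properties":{"series":{"type":"array","items":{"type":"array","items":{"type":"number"}}},"grip_force":{"type":"number"}},"required":["series"]}

```bash
ls; mkdir -p pics
python3 - <<'E'
from bench import bot
import cv2,numpy as np
s=bot.observe()
for k,v in s.items(): print(k,np.round(v,3).tolist())
for n in ["scene","side"]:
    p,d=bot.read_camera(n); cv2.imwrite(f"pics/{n}0.png",p[:,:,::-1]); np.save(f"pics/{n}0.npy",d)
    print(n,bot.camera_params(n))
print(bot.camera_params("wrist"))
E
```

```text
pics
time_s 0.0
qpos [-1.165, 0.265, 1.605, 0.0, 1.274, -0.037]
qd [-0.001, -0.001, 0.002, 0.002, 0.001, 0.001]
joint_efforts [0.0, -51.512, -36.732, -0.0, 0.013, 0.0]
ee_pos [0.289, -0.609, 0.255]
eef_rot [[0.904, 0.428, -0.001], [0.428, -0.904, 0.002], [0.0, -0.002, -1.0]]
ft_force [-0.069, -0.946, -0.569]
torque [-0.02, 0.04, 0.015]
finger_gap 1.0
scene {'fovy': 55.6224239427172, 'cx': 286.77894295344174, 'cy': 210.85388002688998, 'eye': array([ 1.32444458, -0.1564377 ,  1.06175526]), 'orientation': array([[ 0.10949066,  0.76170017, -0.6386115 ],
       [ 0.99395571, -0.08906534,  0.06418266],
       [-0.00799021, -0.64177895, -0.76684806]])}
side {'fovy': 54.58281990720779, 'cx': 282.5631591016532, 'cy': 205.27577272968793, 'eye': array([0.31132486, 0.83624136, 0.79888149]), 'orientation': array([[-9.67519875e-01, -1.53229838e-01,  2.01061949e-01],
       [-2.52794537e-01,  5.87905311e-01, -7.68415427e-01],
       [-4.61216516e-04, -7.94284560e-01, -6.07545739e-01]])}
{'fovy': 70.13706397737857, 'cx': 279.90594007933703, 'cy': 208.46330806397364, 'mount': array([[-6.83710378e-04, -9.65107800e-01, -2.61851993e-01,
         6.61463705e-02],
       [ 9.99999668e-01, -5.43841756e-04, -6.06618377e-04,
         6.08229865e-04],
       [ 4.43046080e-04, -2.61852321e-01,  9.65107852e-01,
        -1.19156520e-01],
       [ 0.00000000e+00,  0.00000000e+00,  0.00000000e+00,
         1.00000000e+00]])}
```

View pics/scene0.png

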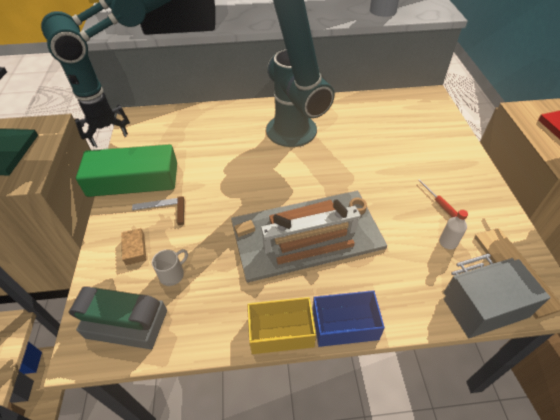

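View pics/side0.png

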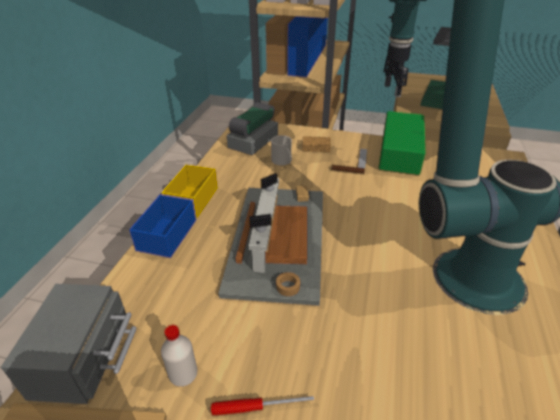

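```bash
cat > h.py <<'E'
import numpy as np,cv2
from bench import bot
def K(n):
    c=bot.camera_params(n); f=210/np.tan(np.radians(c['fovy']/2)); return c,f
def T(n,s=None):
    c,f=K(n)
    if n=='wrist':
        R=np.array(s['eef_rot']);p=np.array(s['ee_pos']);M=c['mount']
        return R@M[:3,:3],R@M[:3,3]+p
    return np.array(c['orientation']),np.array(c['eye'])
def cloud(n,d,s=None):
    c,f=K(n);R,e=T(n,s);v,u=np.mgrid[:420,:560]
    P=np.stack([(u-c['cx'])/f*d,(v-c['cy'])/f*d,d],-1)
    return P@R.T+e
def proj(n,P,s=None):
    c,f=K(n);R,e=T(n,s);q=(np.atleast_2d(P)-e)@R
    return np.c_[q[:,0]/q[:,2]*f+c['cx'],q[:,1]/q[:,2]*f+c['cy']]
def ray(n,u,v,z,s=None):
    c,f=K(n);R,e=T(n,s);d=R@np.array([(u-c['cx'])/f,(v-c['cy'])/f,1]);return e+d*(z-e[2])/d[2]
def snap(n,name):
    s=bot.observe();p,d=bot.read_camera(n);cv2.imwrite(f'pics/{name}.png',p[:,:,::-1]);np.savez(f'pics/{name}.npz',d=d,p=p,pos=s['ee_pos'],rot=s['eef_rot']);return s,p,d
def load(name):
    z=np.load(f'pics/{name}.npz');return dict(ee_pos=z['pos'],eef_rot=z['rot']),z['p'],z['d']
E
python3 - <<'E'
from h import *
for n,pts in [("scene",[(233,215),(364,195),(384,242),(246,275)]),("side",[(236,190),(324,193),(320,299),(222,294)])]:
    for p in pts: print(n,p,ray(n,*p,.02).round(3))
for n in ["scene","side"]:
    P=cloud(n,np.load(f'pics/{n}0.npy')); m=(abs(P[...,2]-.115)<.006)&(abs(P[...,0]-.6)<.2)&(abs(P[...,1])<.25)
    Q=P[m]; r=cv2.minAreaRect(Q[:,:2].astype('f4')); print(n,m.sum(),r,Q.mean(0))
E
python3 -c "
import cv2
a=cv2.imread('pics/scene0.png')[180:290,215:400];cv2.imwrite('pics/c0.png',cv2.resize(a,None,fx=4,fy=4,interpolation=2))"
```

```text
scene (233, 215) [ 0.454 -0.252  0.02 ]
scene (364, 195) [0.416 0.209 0.02 ]
scene (384, 242) [0.622 0.225 0.02 ]
scene (246, 275) [ 0.693 -0.219  0.02 ]
side (236, 190) [ 0.739 -0.191  0.02 ]
side (324, 193) [ 0.454 -0.247  0.02 ]
side (320, 299) [0.387 0.19  0.02 ]
side (222, 294) [0.622 0.235 0.02 ]
scene 1016 ((0.5830820202827454, -0.009400427341461182), (0.047314032912254333, 0.30288949608802795), 9.445500373840332) [ 0.58683342 -0.01399945  0.11522726]
side 750 ((0.5815244317054749, -0.004927486181259155), (0.04430555924773216, 0.3064660131931305), 9.214251518249512) [0.57474936 0.02810151 0.11472342]
```

View pics/c0.png

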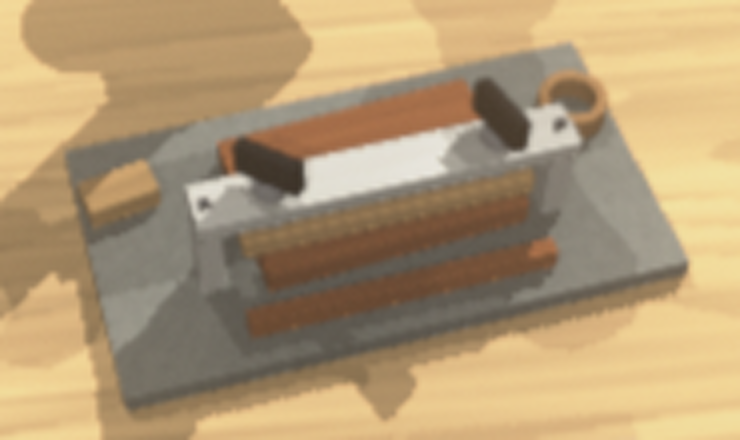

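Request:
step_arm(
  series=[
    [0.009,0.02,0.015,0,0,6.83,-1],
    [0.009,0.02,0.015,0,0,6.83,-1],
    [0.009,0.025,0.012,0,0,6.83,-1],
    [0.009,0.025,0.012,0,0,6.83,-1],
    [0.009,0.025,0.012,0,0,6.83,-1],
    [0.009,0.025,0.012,0,0,6.83,-1],
    [0.009,0.025,0.012,0,0,6.83,-1],
    [0.009,0.025,0.012,0,0,6.83,-1],
    [0.009,0.025,0.012,0,0,6.83,-1],
    [0.009,0.025,0.012,0,0,6.83,-1],
    [0.009,0.025,0.012,0,0,6.83,-1],
    [0.009,0.025,0.006,0,0,6.83,-1],
    [0.009,0.025,0,0,0,6.83,-1],
    [0.009,0.025,0,0,0,6.83,-1],
    [0.009,0.025,0,0,0,6.83,-1],
    [0.009,0.025,0,0,0,6.83,-1],
    [0.009,0.025,0,0,0,6.83,-1],
    [0.009,0.025,0,0,0,6.83,-1],
    [0.009,0.025,0,0,0,6.83,-1],
    [0.009,0.025,0,0,0,6.83,-1],
  ],
)

```text
time_s: 1.77
ee_pos: [0.4692, -0.1185, 0.3998]
eef_rot: [[-0.953, 0.304, -0.001], [0.304, 0.953, 0.0], [0.001, -0.0, -1.0]]
ft_force: [0.1, 0.3, -0.5]
finger_gap: 1.0
```

Request:
step_arm(
  series=[
    [0.009,0.025,0,0,0,6.83,-1],
    [0.009,0.025,0,0,0,6.83,-1],
    [0.0,0.025,0,0,0,6.83,-1],
    [0,0.025,0,0,0,6.83,-1],
    [0,0,0,0,0,0,-1],
    [0,0,0,0,0,0,-1],
  ],
)

```text
time_s: 2.27
ee_pos: [0.487, -0.0189, 0.3998]
eef_rot: [[-0.987, -0.163, -0.001], [-0.163, 0.987, -0.0], [0.001, -0.0, -1.0]]
ft_force: [-0.8, -0.8, 0.4]
finger_gap: 1.002
```

Run:
```python
from h import *
s,p,d=snap('wrist','w1')
print(s['time_s'],s['ee_pos'],np.round(s['eef_rot'],3),s['qpos'],s['ft_force'],s['torque'])
```

```text
2.2667 [ 0.48697409 -0.0189235   0.39983146] [[-0.987 -0.163 -0.001]
 [-0.163  0.987 -0.   ]
 [ 0.001 -0.    -1.   ]] [-8.97417450e-02 -1.53191407e-01  1.78385253e+00 -3.23099355e-04
  1.51174956e+00 -1.82410044e+00] [-0.77576925 -0.84371127  0.41331109] [ 0.02243724  0.04599159 -0.02231509]
```

View pics/w1.png

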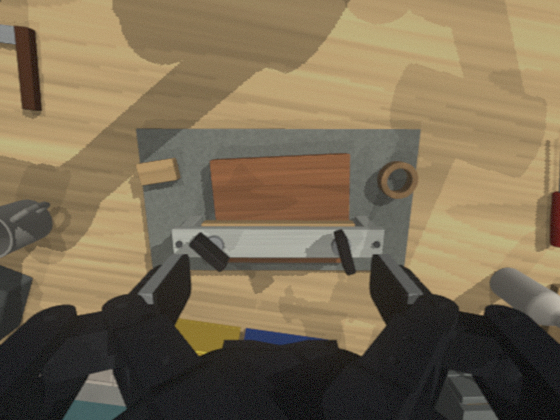

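Run:
```python
from h import *
s,p,d=load('w1');P=cloud('wrist',d,s)
def rect(m,t):
    n,l,st,c=cv2.connectedComponentsWithStats(m.astype('u1'))
    for i in range(1,n):
        if st[i,4]>60:
            Q=P[l==i];r=cv2.minAreaRect(Q[:,:2].astype('f4'));print(t,st[i].tolist(),np.round(r[0],4),np.round(r[1],4),round(r[2],2),Q.mean(0).round(4))
v,u=np.mgrid[:420,:560]
z=P[...,2]
rect((abs(z-.115)<.006)&(u>160)&(u<395)&(v<290)&(v>200),'bridge')
rect((abs(z-.150)<.017)&(z>.135)&(u>185)&(u<365)&(v<285)&(v>200),'knob')
rect((abs(z-.046)<.006)&(u>190)&(u<365)&(v<235)&(v>140),'blank')
rect((z>.013)&(z<.0265)&(u>130)&(u<425)&(v<275)&(v>120),'bed')
m=(u>220)&(u<340)&(v>170)&(v<210);print(np.median(z[m]), np.median(z[135:145,180:380]))
for q in [(137,128),(420,128),(408,268),(154,272)]: print('base',q,ray('wrist',*q,.02,s).round(4))
for q in [(211,161),(348,153),(350,216),(217,222)]: print('blank',q,ray('wrist',*q,.046,s).round(4))
a=p[110:300,120:440,::-1];cv2.imwrite('pics/c1.png',cv2.resize(a,None,fx=2.5,fy=2.5,interpolation=2))
```

```text
bridge [171, 227, 213, 31, 5069] [ 0.5814 -0.0081] [0.0446 0.3035] 9.23 [ 0.5779 -0.0027  0.1164]
knob [333, 230, 23, 46, 533] [0.5668 0.0805] [0.0556 0.0141] 25.93 [0.5634 0.078  0.1573]
knob [188, 233, 41, 39, 742] [ 0.5959 -0.0979] [0.0559 0.0144] 55.06 [ 0.5932 -0.0969  0.1542]
blank [209, 154, 141, 66, 8628] [ 0.5173 -0.0141] [0.1067 0.2207] 11.52 [ 0.5137 -0.0127  0.0483]
bed [136, 129, 284, 139, 16162] [ 0.5451 -0.0139] [0.2436 0.4602] 9.33 [ 0.4996 -0.0291  0.0216]
bed [387, 169, 20, 22, 346] [0.4735 0.1762] [0.0352 0.0313] 14.34 [0.4733 0.1765 0.0218]
bed [189, 258, 26, 12, 231] [ 0.6802 -0.1321] [0.0234 0.046 ] 8.52 [ 0.682  -0.136   0.0215]
bed [352, 258, 19, 12, 201] [0.6332 0.1536] [0.0232 0.0332] 9.72 [0.6324 0.1546 0.0217]
bed [223, 263, 120, 7, 810] [0.6609 0.0142] [0.0142 0.2168] 9.29 [0.6609 0.0154 0.0216]
0.04833542288336529 0.02157747102101315
base (137, 128) [ 0.4601 -0.257   0.02  ]
base (420, 128) [0.3862 0.1928 0.02  ]
base (408, 268) [0.6286 0.2411 0.02  ]
base (154, 272) [ 0.7118 -0.2164  0.02  ]
blank (211, 161) [ 0.4897 -0.1286  0.046 ]
blank (348, 153) [0.4427 0.081  0.046 ]
blank (350, 216) [0.5423 0.1069 0.046 ]
blank (217, 222) [ 0.5882 -0.1085  0.046 ]
```

View pics/c1.png

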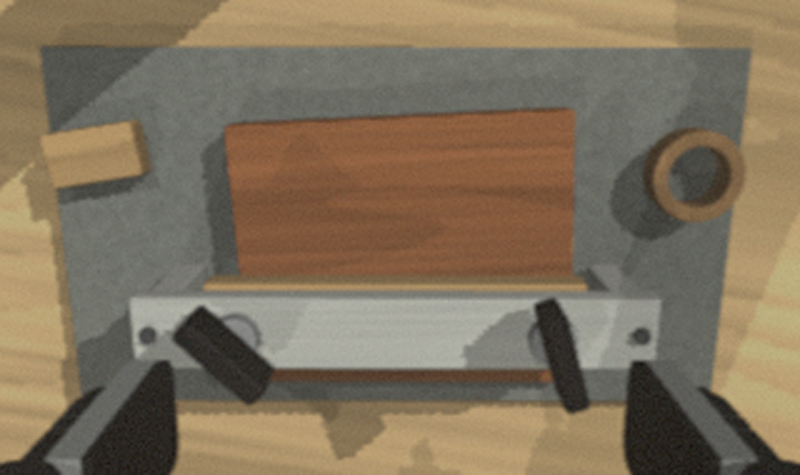

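Request:
step_arm(
  series=[
    [-0.012,-0.002,-0.03,0,0,0,-1],
    [-0.012,-0.002,-0.03,0,0,0,-1],
    [-0.012,-0.002,-0.03,0,0,0,-1],
    [-0.012,-0.002,-0.03,0,0,0,-1],
    [-0.011,-0.003,-0.03,0,0,0,-1],
    [0,0,-0.03,0,0,0,-1],
    [0,0,-0.03,0,0,0,-1],
    [0,0,-0.03,0,0,0,-1],
    [0,0,-0.03,0,0,0,-1],
    [0,0,-0.03,0,0,0,-1],
    [0,0,-0.03,0,0,0,-1],
    [0,0,-0.022,0,0,0,-1],
    [0,0,-0.01,0,0,0,-1],
    [0,0,0,0,0,0,-1],
    [0,0,0,0,0,0,-1],
  ],
)

```text
time_s: 3.57
ee_pos: [0.4283, -0.0315, 0.0384]
eef_rot: [[-0.987, -0.16, -0.001], [-0.16, 0.987, -0.0], [0.001, 0.0, -1.0]]
ft_force: [-0.1, -0.2, 0.6]
finger_gap: 0.998
```

Run:
```python
from h import *
s,p,d=snap('wrist','w2');snap('side','s2')
print(s['time_s'],s['ee_pos'],np.round(s['eef_rot'],3),s['qpos'],s['ft_force'],s['torque'])
a=cv2.imread('pics/s2.png')[150:320,180:380];cv2.imwrite('pics/s2c.png',cv2.resize(a,None,fx=3.5,fy=3.5))
```

```text
3.5667 [ 0.42829869 -0.03153484  0.03843122] [[-0.987 -0.16  -0.001]
 [-0.16   0.987 -0.   ]
 [ 0.001  0.    -1.   ]] [-1.31408938e-01  5.86174113e-02  2.29866855e+00 -1.86442365e-04
  7.84903170e-01 -1.86267681e+00] [-0.06907062 -0.21224633  0.61075107] [-0.04429909  0.00762644 -0.05392015]
```

View pics/w2.png

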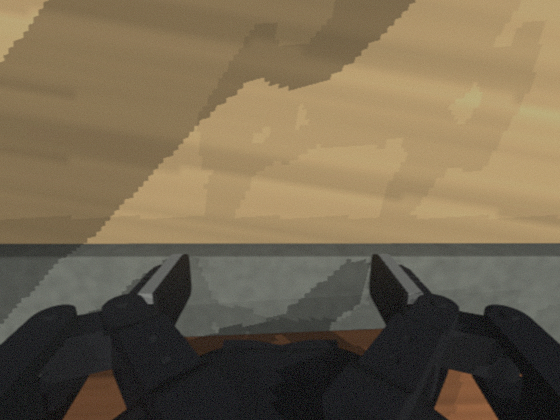

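View pics/s2c.png

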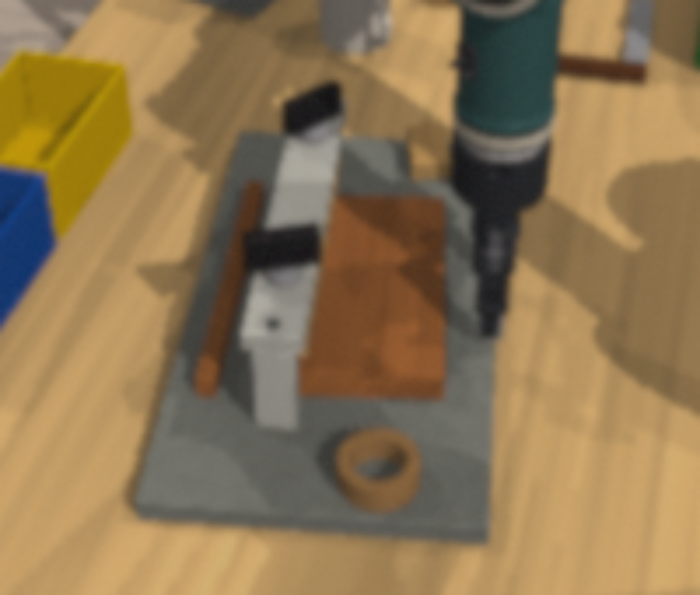

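Request:
step_arm(
  series=[
    [0.0049,0.0008,0,0,0,0,-1],
    [0.0049,0.0008,0,0,0,0,-1],
    [0.0049,0.0008,0,0,0,0,-1],
    [0.003,0.0005,0,0,0,0,-1],
    [0.003,0.0005,0,0,0,0,-1],
    [0.003,0.0005,0,0,0,0,-1],
    [0.003,0.0005,0,0,0,0,-1],
    [0.003,0.0005,0,0,0,0,-1],
    [0.003,0.0005,0,0,0,0,-1],
    [0.003,0.0005,0,0,0,0,-1],
    [0.003,0.0005,0,0,0,0,-1],
    [0.003,0.0005,0,0,0,0,-1],
    [0.003,0.0005,0,0,0,0,-1],
    [0.002,0.0003,0,0,0,0,-1],
  ],
)

```text
time_s: 4.83
ee_pos: [0.4754, -0.0232, 0.0382]
eef_rot: [[-0.987, -0.161, 0.0], [-0.161, 0.987, -0.0], [-0.0, -0.0, -1.0]]
ft_force: [-2.2, -0.6, -1.1]
finger_gap: 0.999
```

Run:
```python
from h import *
s,p,d=snap('side','s3')
print(s['time_s'],s['ee_pos'],s['ft_force'],s['torque'])
a=cv2.imread('pics/s3.png')[150:320,180:380];cv2.imwrite('pics/s3c.png',cv2.resize(a,None,fx=3.5,fy=3.5))
```

```text
4.8333 [ 0.47543345 -0.02322668  0.03819566] [-2.21832408 -0.55723567 -1.1232826 ] [-0.01504889  0.23530638  0.01908134]
```

View pics/s3c.png

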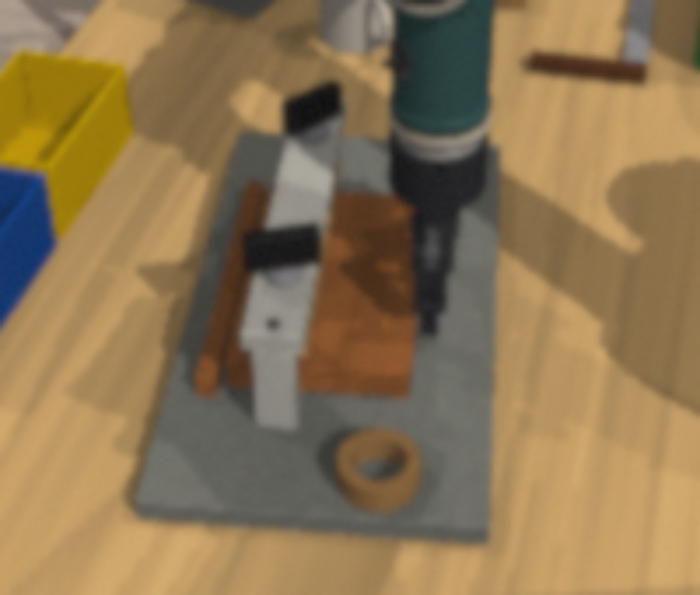

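Request:
step_arm(
  series=[
    [0.002,0.0003,0,0,0,0,-1],
    [0.002,0.0003,0,0,0,0,-1],
    [0.002,0.0003,0,0,0,0,-1],
  ],
)

```text
time_s: 5.13
ee_pos: [0.4809, -0.0223, 0.0383]
eef_rot: [[-0.987, -0.161, -0.0], [-0.161, 0.987, -0.0], [0.0, -0.0, -1.0]]
ft_force: [-3.4, -0.1, 1.5]
finger_gap: 0.997
```

Request:
step_arm(
  series=[
    [0.0015,0.0003,0,0,0,0,-1],
    [0.001,0.0001,0,0,0,0,-1],
  ],
)

```text
time_s: 5.3
ee_pos: [0.4817, -0.0221, 0.0381]
eef_rot: [[-0.987, -0.161, -0.004], [-0.161, 0.987, -0.0], [0.004, 0.0, -1.0]]
ft_force: [-10.6, -3.1, 8.3]
finger_gap: 1.0
```

Request:
step_arm(
  series=[
    [0.001,0.0002,0,0,0,0,-1],
    [0.001,0.0001,0,0,0,0,-1],
  ],
)

```text
time_s: 5.47
ee_pos: [0.4818, -0.022, 0.0378]
eef_rot: [[-0.987, -0.162, -0.008], [-0.162, 0.987, -0.001], [0.008, 0.001, -1.0]]
ft_force: [-15.5, -4.7, 11.4]
finger_gap: 1.0
```

Request:
step_arm(
  series=[
    [0,0,0,0,0,0,-1],
    [-0.01,-0.0016,0,0,0,0,-1],
    [-0.015,-0.0024,0,0,0,0,-1],
    [-0.01,-0.0016,0.01,0,0,0,-1],
    [0,0,0.035,0,0,0,-1],
    [0,0,0.04,0,0,0,-0.5],
    [0,0,0.04,0,0,0,-0.5],
    [0,0,0.04,0,0,0,-0.5],
    [0.01,0.002,0.04,0,0,0,-0.5],
    [0.015,0.005,0.04,0,0,0,-0.2],
    [0.015,0.005,0.04,0,0,0,-0.2],
    [0,0,0,0,0,0,-0.2],
    [0,0,0,0,0,0,-0.2],
  ],
)

```text
time_s: 6.55
ee_pos: [0.4926, -0.0154, 0.3251]
eef_rot: [[-0.987, -0.162, 0.01], [-0.162, 0.987, -0.0], [-0.01, -0.002, -1.0]]
ft_force: [-0.1, 0.2, -0.2]
finger_gap: 0.596
```

Run:
```python
from h import *
s,p,d=snap('wrist','w4')
print(s['time_s'],s['ee_pos'],s['ft_force'],s['torque'],s['eef_rot'],s['finger_gap'])
P=cloud('wrist',d,s);z=P[...,2]
c=np.array([.5815,-.008]);a=np.radians(9.23);X=(P[...,:2]-c)@np.array([[np.cos(a),-np.sin(a)],[np.sin(a),np.cos(a)]])
def show(m,t):
    n,l,st,_=cv2.connectedComponentsWithStats(m.astype('u1'))
    for i in range(1,n):
        if st[i,4]>100:
            r=cv2.minAreaRect(P[l==i][:,:2].astype('f4'));q=X[l==i];print(t,st[i].tolist(),np.round(r[0],4),np.round(r[1],4),round(r[2],2),q.min(0).round(4),q.max(0).round(4),np.median(z[l==i]))
I=(abs(X[...,1])<.16)&(abs(X[...,0])<.14)
show(I&(abs(z-.048)<.007),'blank');show(I&(z>.137)&(z<.17),'knob');show(I&(abs(z-.115)<.006),'bridge')
# front edge fit
m=I&(abs(z-.048)<.007)&(X[...,0]<-.07)
pts=[]
for y in np.arange(-.1,.1,.005):
    k=m&(abs(X[...,1]-y)<.0025)
    if k.sum()>3: pts.append((y,X[...,0][k].min()))
pts=np.array(pts);f=np.polyfit(*pts.T,1);print('front edge x, slope deg',f[1],np.degrees(f[0]))
```

```text
6.55 [ 0.49262848 -0.01535653  0.32508205] [-0.10539626  0.17548981 -0.21008814] [0.02917604 0.00907078 0.0078258 ] [[-9.86726267e-01 -1.62085279e-01  9.98182586e-03]
 [-1.62097469e-01  9.86774663e-01 -4.19107927e-04]
 [-9.78188162e-03 -2.03157351e-03 -9.99950093e-01]] 0.596410252962221
blank [195, 175, 165, 56, 8756] [ 0.5305 -0.0141] [0.0771 0.2204] 9.19 [-0.0899 -0.108 ] [-0.0128  0.1124] 0.04834419390553185
knob [165, 250, 29, 30, 503] [ 0.5869 -0.1107] [0.0248 0.0144] 55.08 [-0.0233 -0.1144] [ 0.0017 -0.0901] 0.15834038447631893
bridge [147, 241, 257, 36, 6342] [ 0.5816 -0.0078] [0.045  0.3031] 9.18 [-0.0224 -0.1513] [0.0226 0.1517] 0.11650157401836239
front edge x, slope deg -0.0896868732702562 0.04286637581436865
```

View pics/w4.png

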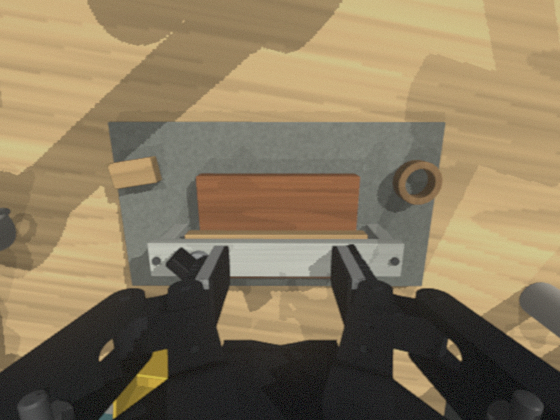

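Request:
step_arm(
  series=[
    [0.0093,0.012,-0.0125,0,0.57,2.1,-0.2],
    [0.0093,0.012,-0.0125,0,0,2.1,-0.2],
    [0.0093,0.012,-0.0125,0,0,2.1,-0.2],
    [0.0093,0.012,-0.0125,0,0,2.1,-0.2],
    [0.0093,0.012,-0.0125,0,0,2.1,-0.2],
    [0.0093,0.012,-0.0125,0,0,2.1,-0.2],
    [0.0093,0.012,-0.0125,0,0,2.1,-0.2],
    [0.0093,0.012,-0.0125,0,0,2.0,-0.2],
    [0,0,-0.015,0,0,0,-0.2],
    [0,0,-0.015,0,0,0,-0.2],
    [0,0,0,0,0,0,-0.2],
  ],
)

```text
time_s: 7.52
ee_pos: [0.56, 0.0803, 0.1848]
eef_rot: [[-0.899, -0.438, -0.019], [-0.439, 0.899, -0.004], [0.019, 0.005, -1.0]]
ft_force: [-1.1, -0.2, -1.1]
finger_gap: 0.598
```

Run:
```python
from h import *
s,p,d=snap('wrist','w5');snap('side','s5');snap('scene','c5')
print(s['time_s'],s['ee_pos'],s['torque'],np.round(s['eef_rot'],3),s['qpos'])
for n,(a,b,c,e) in dict(s5=(140,320,180,380),c5=(170,290,220,400)).items():
    im=cv2.imread(f'pics/{n}.png')[a:b,c:e];cv2.imwrite(f'pics/{n}c.png',cv2.resize(im,None,fx=3.3,fy=3.3,interpolation=2))
```

```text
7.5167 [0.55998458 0.08030072 0.18482626] [0.00930707 0.02199708 0.00381169] [[-0.899 -0.438 -0.019]
 [-0.439  0.899 -0.004]
 [ 0.019  0.005 -1.   ]] [ 9.93197377e-02  1.26371604e-01  1.90370246e+00 -1.78486770e-03
  1.13088418e+00 -1.92466774e+00]
```

View pics/w5.png

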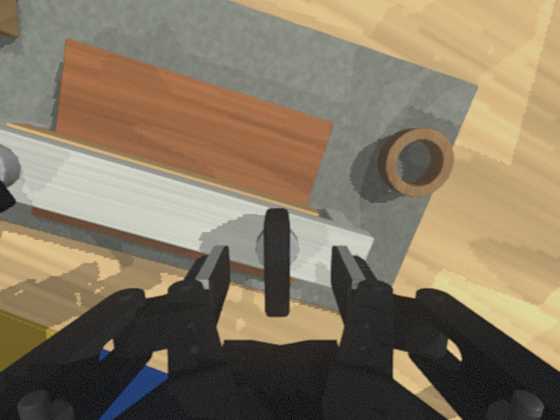

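View pics/s5c.png

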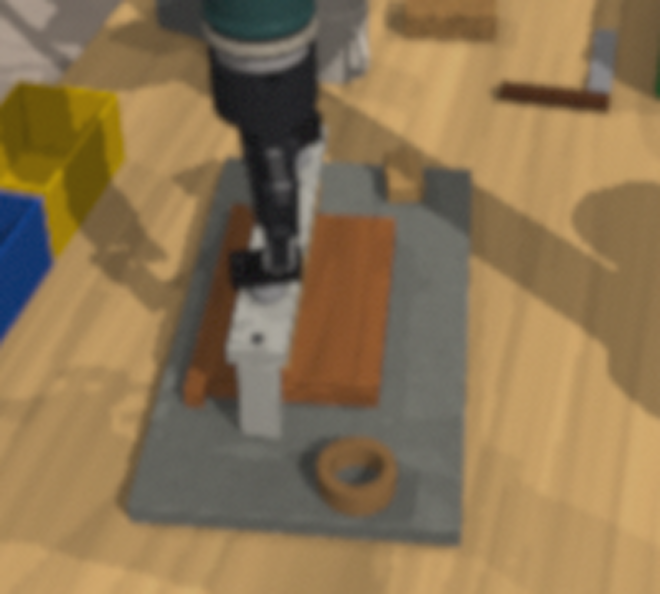

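View pics/c5c.png

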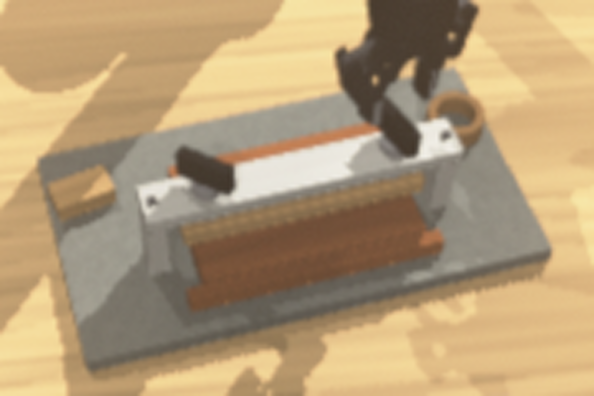

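Request:
step_arm(
  series=[
    [0.007,0,0,0.2,-1.0,0,-0.2],
    [0,0,-0.013,0,0,0,-0.2],
    [0,0,-0.014,0,0,0,-0.2],
    [0,0,0,0,0,0,-0.2],
    [0,0,0,0,0,0,-0.2],
  ],
)

```text
time_s: 8.08
ee_pos: [0.5702, 0.0803, 0.1629]
eef_rot: [[-0.899, -0.438, 0.006], [-0.438, 0.899, 0.001], [-0.006, -0.002, -1.0]]
ft_force: [-0.7, 0.5, -0.1]
finger_gap: 0.598
```

Request:
step_arm(
  series=[
    [0,0,0,0,0,0,1],
    [0,0,0,0,0,0,1],
    [0,0,0,0,0,0,1],
    [0,0,0,0,0,0,1],
    [0,0,0,0,0,0,1],
    [0,0,0,0,0,0,1],
  ],
  grip_force=60,
)

```text
time_s: 8.58
ee_pos: [0.5703, 0.0832, 0.1651]
eef_rot: [[-0.899, -0.438, 0.007], [-0.438, 0.899, 0.005], [-0.009, 0.002, -1.0]]
ft_force: [-5.0, 8.0, 6.0]
finger_gap: 0.143
```

```bash
cat > st.py <<'E'
from h import *
s=bot.observe();R=np.array(s['eef_rot']);c=np.array([.5815,-.008]);e=np.array([-.1604,.987])*.09
p=np.array(s['ee_pos']);k=c+e if p[1]>0 else c-e
F=np.array(s['ft_force']);t=np.array(s['torque'])
print('t',round(s['time_s'],2),'pos',p.round(4),'az',round(np.degrees(np.arctan2(R[1,0],R[0,0]))%360,2),'zax',R[:,2].round(4),'F',F.round(2),'T',t.round(3),'gap',round(s['finger_gap'],3),'off',(p[:2]-k).round(4),'q6',round(s['qpos'][5],3))
E
python3 st.py
```

```text
t 8.58 pos [0.5703 0.0832 0.1651] az 205.97 zax [ 0.007   0.0055 -1.    ] F [-4.95  8.02  5.99] T [1.336 0.781 0.12 ] gap 0.143 off [0.0032 0.0024] q6 -1.928
```

Request:
step_arm(
  series=[
    [-0.001,0.002,0.001,0,0,0,1],
    [0,0,0,0,0,0,1],
  ],
)

```text
time_s: 8.75
ee_pos: [0.5701, 0.0834, 0.1652]
eef_rot: [[-0.899, -0.439, 0.009], [-0.439, 0.899, 0.002], [-0.009, -0.002, -1.0]]
ft_force: [-0.1, 3.3, -2.2]
finger_gap: 0.15
```

```bash
python3 st.py
```

```text
t 8.75 pos [0.5701 0.0834 0.1652] az 206.01 zax [ 0.0091  0.0018 -1.    ] F [-0.07  3.28 -2.23] T [ 0.596 -0.122  0.061] gap 0.15 off [0.0031 0.0025] q6 -1.924
```

Request:
step_arm(
  series=[
    [0,0,0,0,0,-3,1],
    [0,0,0,0,0,-3,1],
    [0,0,0,0,0,-3,1],
    [0,0,0,0,0,-3,1],
  ],
)

```text
time_s: 9.08
ee_pos: [0.5704, 0.0828, 0.1652]
eef_rot: [[-0.971, -0.24, 0.009], [-0.24, 0.971, -0.0], [-0.009, -0.003, -1.0]]
ft_force: [0.3, 1.6, -1.4]
finger_gap: 0.147
```

```bash
python3 st.py
```

```text
t 9.08 pos [0.5704 0.0828 0.1652] az 193.87 zax [ 9.1e-03 -5.0e-04 -1.0e+00] F [ 0.31  1.56 -1.36] T [ 0.308 -0.161  0.256] gap 0.147 off [0.0033 0.0019] q6 -1.711
```

Request:
step_arm(
  series=[
    [0,0,0,0,0,-6,1],
    [0,0,0,0,0,-6,1],
    [0,0,0,0,0,-6,1],
    [0,0,0,0,0,-6,1],
  ],
)

```text
time_s: 9.42
ee_pos: [0.5704, 0.0815, 0.1652]
eef_rot: [[-0.984, 0.178, 0.008], [0.178, 0.984, -0.006], [-0.009, -0.004, -1.0]]
ft_force: [0.9, -3.1, -1.5]
finger_gap: 0.145
```

```bash
python3 st.py
```

```text
t 9.42 pos [0.5704 0.0815 0.1652] az 169.75 zax [ 0.008 -0.006 -1.   ] F [ 0.94 -3.09 -1.47] T [-0.45  -0.096  0.273] gap 0.145 off [0.0034 0.0007] q6 -1.286
```

Request:
step_arm(
  series=[
    [0,0,0,0,0,0,-0.2],
    [0,0,0,0,0,0,-0.2],
    [0,0,0,0,0,0,-0.2],
    [0,0,0,0,0,0,-0.2],
    [0,0,0.02,0,0,0,-0.2],
    [0,0,0.03,0,0,0,-0.2],
    [0,0,0,0,0,0,-0.2],
  ],
)

```text
time_s: 10.0
ee_pos: [0.5733, 0.0829, 0.2209]
eef_rot: [[-0.985, 0.173, 0.016], [0.173, 0.985, -0.003], [-0.017, -0.0, -1.0]]
ft_force: [2.1, 0.3, 2.0]
finger_gap: 0.603
```

```bash
python3 st.py
python3 - <<'E'
from h import *
for n in ('side','scene'):
    s,p,d=snap(n,n[:2]+'6');P=cloud(n,d)
E
python3 st.py
```

```text
t 10.0 pos [0.5733 0.0829 0.2209] az 170.06 zax [ 0.0162 -0.003  -0.9999] F [2.14 0.33 2.02] T [ 0.017 -0.059 -0.019] gap 0.603 off [0.0062 0.002 ] q6 -1.292
t 10.1 pos [0.5712 0.0827 0.2169] az 170.04 zax [ 0.011  -0.0035 -0.9999] F [-0.58 -0.17 -0.77] T [0.015 0.028 0.029] gap 0.603 off [0.0042 0.0018] q6 -1.292
```

Request:
step_arm(
  series=[
    [0.0015,-0.0105,0,0.2,0.6,-6.77,-0.2],
    [0.0015,-0.0105,0,0,0,-6.77,-0.2],
    [0.0015,-0.0105,0,0,0,-6.77,-0.2],
    [0.0015,-0.0105,0,0,0,-6.77,-0.2],
    [0.0015,-0.0105,0,0,0,-6.77,-0.2],
    [0.0015,-0.0105,0,0,0,-6.77,-0.2],
    [0.0015,-0.0105,0,0,0,-6.77,-0.2],
    [0.0015,-0.0105,0,0,0,-6.77,-0.2],
    [0.0015,-0.0105,0,0,0,-6.77,-0.2],
    [0.0015,-0.0105,0,0,0,-6.77,-0.2],
    [0.0015,-0.0105,0,0,0,-6.77,-0.2],
    [0.0015,-0.0105,0,0,0,-6.77,-0.2],
    [0.0015,-0.0105,0,0,0,-6.77,-0.2],
    [0.0015,-0.0105,0,0,0,-6.77,-0.2],
    [0.0015,-0.0105,0,0,0,-6.77,-0.2],
    [0.0015,-0.0105,0,0,0,-6.77,-0.2],
    [0.0015,-0.0105,0,0,0,-6.7,-0.2],
    [0,0,0,0,0,0,-0.2],
    [0,0,0,0,0,0,-0.2],
  ],
)

```text
time_s: 11.68
ee_pos: [0.5946, -0.0961, 0.2135]
eef_rot: [[0.572, 0.82, -0.002], [0.82, -0.572, 0.005], [0.003, -0.004, -1.0]]
ft_force: [-0.2, -0.7, -0.4]
finger_gap: 0.597
```

```bash
python3 st.py
python3 - <<'E'
from h import *
snap('wrist','w7')
E
python3 st.py
```

```text
t 11.68 pos [ 0.5946 -0.0961  0.2135] az 55.12 zax [-0.0015  0.0047 -1.    ] F [-0.23 -0.73 -0.41] T [-0.023 -0.011 -0.058] gap 0.597 off [-0.0013  0.0007] q6 0.403
t 11.73 pos [ 0.5947 -0.0957  0.2137] az 55.14 zax [-0.0013  0.0047 -1.    ] F [0.21 0.47 0.5 ] T [-0.015  0.042  0.043] gap 0.601 off [-0.0012  0.0011] q6 0.403
```

View pics/w7.png

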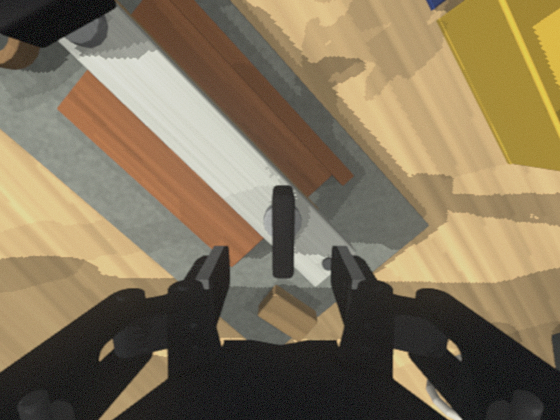

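Request:
step_arm(
  series=[
    [0,0,-0.025,0,0,0,-0.2],
    [0,0,-0.02,0,0,0,-0.2],
    [0,0,-0.009,0,0,0,-0.2],
    [0,0,0,0,0,0,1],
    [0,0,0,0,0,0,1],
    [0,0,0,0,0,0,1],
    [0,0,0,0,0,0,1],
    [0,0,0,0,0,0,1],
    [0,0,0,0,0,0,1],
    [0,0,0,0,0,0,1],
  ],
)

```text
time_s: 12.57
ee_pos: [0.5964, -0.0961, 0.1621]
eef_rot: [[0.574, 0.819, 0.003], [0.819, -0.574, 0.004], [0.005, 0.0, -1.0]]
ft_force: [1.6, -0.2, 2.3]
finger_gap: 0.146
```

```bash
python3 st.py
```

```text
t 12.57 pos [ 0.5964 -0.0961  0.1621] az 54.97 zax [ 0.0031  0.0038 -1.    ] F [ 1.63 -0.19  2.25] T [0.248 0.081 0.057] gap 0.146 off [0.0004 0.0008] q6 0.406
```

Request:
step_arm(
  series=[
    [0,0,0,0,0,-6,1],
    [0,0,0,0,0,-6,1],
    [0,0,0,0,0,-6,1],
    [0,0,0,0,0,-6,1],
    [0,0,0,0,0,-6,1],
    [0,0,0,0,0,-6,1],
  ],
)

```text
time_s: 13.07
ee_pos: [0.5965, -0.0963, 0.1621]
eef_rot: [[0.947, 0.321, 0.006], [0.321, -0.947, 0.002], [0.006, -0.0, -1.0]]
ft_force: [2.3, -1.5, 2.7]
finger_gap: 0.148
```

```bash
python3 st.py
python3 - <<'E'
from h import *
snap('scene','c8')
a=np.radians(9.23);R=np.array([[np.cos(a),-np.sin(a)],[np.sin(a),np.cos(a)]])
c=np.array([.5815,-.008])
for n in('c5','sc6','c8'):
    s,p,d=load(n);P=cloud('scene',d);X=(P[...,:2]-c)@R;z=P[...,2]
    for y in(-.1,-.08,-.05,0,.05,.08,.1):
        out=[]
        m=(abs(X[...,1]-y)<.006)&(abs(X[...,0]-.02)<.004)&(z>.05)&(z<.09)
        out.append((m.sum(), z[m].max().round(4) if m.any() else 0, z[m].min().round(4) if m.any() else 0))
        print(n,y,out)
im=cv2.imread('pics/c8.png')[190:290,230:390];cv2.imwrite('pics/c8c.png',cv2.resize(im,None,fx=5,fy=5,interpolation=2))
E
```

```text
t 13.07 pos [ 0.5965 -0.0963  0.1621] az 18.71 zax [ 0.0055  0.0022 -1.    ] F [ 2.28 -1.51  2.69] T [0.243 0.055 0.262] gap 0.148 off [0.0006 0.0006] q6 1.04
c5 -0.1 [(np.int64(16), np.float64(0.0823), np.float64(0.0644))]
c5 -0.08 [(np.int64(21), np.float64(0.0851), np.float64(0.0501))]
c5 -0.05 [(np.int64(16), np.float64(0.086), np.float64(0.0623))]
c5 0 [(np.int64(19), np.float64(0.0871), np.float64(0.0627))]
c5 0.05 [(np.int64(18), np.float64(0.0878), np.float64(0.0502))]
c5 0.08 [(np.int64(17), np.float64(0.0829), np.float64(0.0505))]
c5 0.1 [(np.int64(16), np.float64(0.0832), np.float64(0.0635))]
sc6 -0.1 [(np.int64(17), np.float64(0.0862), np.float64(0.05))]
sc6 -0.08 [(np.int64(18), np.float64(0.0857), np.float64(0.0646))]
sc6 -0.05 [(np.int64(14), np.float64(0.084), np.float64(0.0642))]
sc6 0 [(np.int64(20), np.float64(0.0821), np.float64(0.0501))]
sc6 0.05 [(np.int64(19), np.float64(0.0825), np.float64(0.0631))]
sc6 0.08 [(np.int64(15), np.float64(0.0816), np.float64(0.0627))]
sc6 0.1 [(np.int64(17), np.float64(0.0825), np.float64(0.0584))]
c8 -0.1 [(np.int64(19), np.float64(0.0824), np.float64(0.0637))]
c8 -0.08 [(np.int64(19), np.float64(0.0815), np.float64(0.05))]
c8 -0.05 [(np.int64(16), np.float64(0.0817), np.float64(0.0634))]
c8 0 [(np.int64(20), np.float64(0.0842), np.float64(0.0522))]
c8 0.05 [(np.int64(20), np.float64(0.0826), np.float64(0.0514))]
c8 0.08 [(np.int64(17), np.float64(0.0822), np.float64(0.0632))]
c8 0.1 [(np.int64(19), np.float64(0.0819), np.float64(0.0505))]
```

View pics/c8c.png

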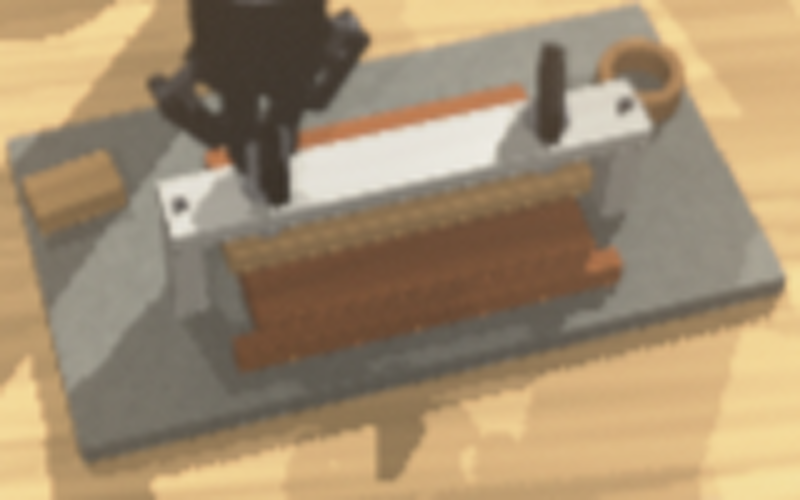

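Request:
step_arm(
  series=[
    [0,0,0,0,0,-6,1],
    [0,0,0,0,0,-6,1],
    [0,0,0,0,0,-6,1],
    [0,0,0,0,0,0,1],
  ],
)

```text
time_s: 13.45
ee_pos: [0.5965, -0.0964, 0.1621]
eef_rot: [[1.0, 0.016, 0.006], [0.016, -1.0, 0.001], [0.006, -0.001, -1.0]]
ft_force: [2.2, -1.8, 3.9]
finger_gap: 0.148
```

```bash
python3 st.py
```

```text
t 13.45 pos [ 0.5965 -0.0964  0.1621] az 0.93 zax [ 0.0063  0.0011 -1.    ] F [ 2.22 -1.79  3.89] T [ 0.204  0.058 -0.241] gap 0.148 off [0.0006 0.0005] q6 1.351
```

Request:
step_arm(
  series=[
    [0,0,0,0,0,0,-0.2],
    [0,0,0,0,0,0,-0.2],
    [0,0,0,0,0,0,-0.2],
    [0,0,0,0,0,0,-0.2],
    [0,0,0.02,0,0,0,-0.2],
    [0,0,0.03,0,0,0,-0.2],
    [-0.0017,0.0111,0,0,0,7.1,-0.2],
    [-0.0017,0.0111,0,0,0,7.1,-0.2],
    [-0.0017,0.0111,0,0,0,7.1,-0.2],
    [-0.0017,0.0111,0,0,0,7.1,-0.2],
    [-0.0017,0.0111,0,0,0,7.1,-0.2],
    [-0.0017,0.0111,0,0,0,7.1,-0.2],
    [-0.0017,0.0111,0,0,0,7.1,-0.2],
    [-0.0017,0.0111,0,0,0,7.1,-0.2],
    [-0.0017,0.0111,0,0,0,7.1,-0.2],
    [-0.0017,0.0111,0,0,0,7.1,-0.2],
    [-0.0017,0.0111,0,0,0,7.1,-0.2],
    [-0.0017,0.0111,0,0,0,7.1,-0.2],
    [-0.0017,0.0111,0,0,0,7.1,-0.2],
    [-0.0017,0.0111,0,0,0,7.1,-0.2],
  ],
)

```text
time_s: 15.12
ee_pos: [0.571, 0.0599, 0.2103]
eef_rot: [[-0.187, 0.982, -0.003], [0.982, 0.187, 0.003], [0.004, -0.003, -1.0]]
ft_force: [0.9, 0.0, 0.0]
finger_gap: 0.602
```

```bash
python3 st.py
```

```text
t 15.12 pos [0.571  0.0599 0.2103] az 100.79 zax [-0.0034  0.0031 -1.    ] F [0.9  0.01 0.01] T [ 0.008 -0.054  0.113] gap 0.602 off [ 0.004  -0.0209] q6 -0.13
```

Request:
step_arm(
  series=[
    [-0.0002,0.0021,0,0,0,6.91,-0.2],
    [-0.0002,0.0021,0,0,0,6.91,-0.2],
    [-0.0002,0.0021,0,0,0,6.91,-0.2],
    [-0.0002,0.0021,0,0,0,6.91,-0.2],
    [-0.0002,0.0021,0,0,0,6.91,-0.2],
    [-0.0002,0.0021,0,0,0,6.91,-0.2],
    [-0.0002,0.0021,0,0,0,6.91,-0.2],
    [-0.0002,0.0021,0,0,0,6.91,-0.2],
    [-0.0002,0.0021,0,0,0,6.91,-0.2],
    [-0.0002,0.0021,0,0,0,6.91,-0.2],
    [0,0,-0.025,0,0,0,-0.2],
    [0,0,-0.02,0,0,0,-0.2],
    [0,0,-0.006,0,0,0,-0.2],
    [0,0,0,0,0,0,-0.2],
  ],
)

```text
time_s: 16.28
ee_pos: [0.5674, 0.0802, 0.1571]
eef_rot: [[-0.983, 0.182, -0.009], [0.182, 0.983, -0.002], [0.009, -0.003, -1.0]]
ft_force: [-0.8, -0.9, -1.1]
finger_gap: 0.601
```

```bash
python3 st.py
```

```text
t 16.28 pos [0.5674 0.0802 0.1571] az 169.51 zax [-0.0095 -0.0016 -1.    ] F [-0.79 -0.89 -1.05] T [0.028 0.058 0.01 ] gap 0.601 off [ 0.0003 -0.0006] q6 -1.29
```

Request:
step_arm(
  series=[
    [0,0,0,0,0,0,1],
    [0,0,0,0,0,0,1],
    [0,0,0,0,0,0,1],
    [0,0,0,0,0,0,1],
    [0,0,0,0,0,0,1],
    [0,0,0,0,0,0,1],
  ],
)

```text
time_s: 16.78
ee_pos: [0.5708, 0.0811, 0.1616]
eef_rot: [[-0.983, 0.183, -0.001], [0.183, 0.983, 0.0], [0.001, 0.0, -1.0]]
ft_force: [-0.5, 3.3, 6.5]
finger_gap: 0.148
```

```bash
python3 st.py
```

```text
t 16.78 pos [0.5708 0.0811 0.1616] az 169.48 zax [-6.e-04  1.e-04 -1.e+00] F [-0.54  3.26  6.47] T [0.614 0.068 0.119] gap 0.148 off [0.0037 0.0003] q6 -1.289
```

Request:
step_arm(
  series=[
    [0,0.0005,0,0,0,-6,1],
    [0,0,0,0,0,-6,1],
    [0,0,0,0,0,-6,1],
    [0,0,0,0,0,-6,1],
    [0,0,0,0,0,-6,1],
    [0,0,0,0,0,-6,1],
  ],
)

```text
time_s: 17.28
ee_pos: [0.5698, 0.0793, 0.1615]
eef_rot: [[-0.685, 0.728, -0.003], [0.728, 0.685, -0.002], [0.001, -0.004, -1.0]]
ft_force: [-3.8, -3.4, 9.4]
finger_gap: 0.149
```

```bash
python3 st.py
```

```text
t 17.28 pos [0.5698 0.0793 0.1615] az 133.25 zax [-0.0032 -0.0019 -1.    ] F [-3.78 -3.42  9.43] T [-0.764  0.72   0.256] gap 0.149 off [ 0.0027 -0.0015] q6 -0.658
```

Request:
step_arm(
  series=[
    [0,0,0,0,0,-6,1],
    [0,0,0,0,0,-6,1],
  ],
)

```text
time_s: 17.45
ee_pos: [0.5692, 0.0789, 0.1615]
eef_rot: [[-0.519, 0.855, -0.004], [0.855, 0.519, -0.002], [0.001, -0.005, -1.0]]
ft_force: [-5.8, -5.0, 12.4]
finger_gap: 0.148
```

```bash
python3 st.py
```

```text
t 17.45 pos [0.5692 0.0789 0.1615] az 121.26 zax [-0.0043 -0.0019 -1.    ] F [-5.8  -5.04 12.38] T [-0.977  1.032  0.335] gap 0.148 off [ 0.0021 -0.002 ] q6 -0.45
```

Request:
step_arm(
  series=[
    [0,0,0,0,0,-6,1],
  ],
)

```text
time_s: 17.53
ee_pos: [0.5688, 0.0786, 0.1615]
eef_rot: [[-0.427, 0.904, -0.005], [0.904, 0.427, -0.002], [0.0, -0.005, -1.0]]
ft_force: [-7.3, -5.6, 12.5]
finger_gap: 0.149
```

```bash
python3 st.py
```

```text
t 17.53 pos [0.5688 0.0786 0.1615] az 115.26 zax [-0.0048 -0.0019 -1.    ] F [-7.32 -5.61 12.49] T [-0.996  1.243  0.305] gap 0.149 off [ 0.0018 -0.0022] q6 -0.345
```

Request:
step_arm(
  series=[
    [-0.0018,0.001,0.001,0,0,0,-0.2],
    [0,0,0,0,0,0,-0.2],
    [0,0,0,0,0,0,-0.2],
    [0,0,0,0,0,0,-0.2],
    [0,0,0.02,0,0,0,-0.2],
    [0,0,0.028,0,0,0,-0.2],
    [0.0025,-0.0148,0,0,0,5.47,-0.2],
    [0.0025,-0.0148,0,0,0,5.47,-0.2],
    [0.0025,-0.0148,0,0,0,5.47,-0.2],
    [0.0025,-0.0148,0,0,0,5.47,-0.2],
    [0.0025,-0.0148,0,0,0,5.47,-0.2],
    [0.0025,-0.0148,0,0,0,5.47,-0.2],
    [0.0025,-0.0148,0,0,0,5.47,-0.2],
    [0.0025,-0.0148,0,0,0,5.47,-0.2],
    [0.0025,-0.0148,0,0,0,5.47,-0.2],
    [0.0025,-0.0148,0,0,0,5.47,-0.2],
    [0.0025,-0.0148,0,0,0,5.47,-0.2],
    [0.0025,-0.0148,0,0,0,5.47,-0.2],
    [0,0,0,0,0,0,-0.2],
    [0,0,0,0,0,0,-0.2],
  ],
)

```text
time_s: 19.2
ee_pos: [0.5977, -0.0961, 0.2083]
eef_rot: [[-1.0, -0.017, -0.004], [-0.017, 1.0, -0.001], [0.004, -0.001, -1.0]]
ft_force: [-1.0, 0.3, -0.1]
finger_gap: 0.6
```

```bash
python3 st.py;python3 - <<'E'
from h import *
snap('scene','c9')
im=cv2.imread('pics/c9.png')[190:290,230:390];cv2.imwrite('pics/c9c.png',cv2.resize(im,None,fx=5,fy=5,interpolation=2))
E
python3 st.py
```

```text
t 19.2 pos [ 0.5977 -0.0961  0.2083] az 180.95 zax [-0.0042 -0.0014 -1.    ] F [-0.96  0.29 -0.1 ] T [0.012 0.005 0.01 ] gap 0.6 off [0.0018 0.0007] q6 -1.786
t 19.25 pos [ 0.5976 -0.0955  0.2083] az 180.98 zax [-0.0043 -0.0012 -1.    ] F [-0.31 -0.5   0.51] T [ 0.032  0.046 -0.009] gap 0.601 off [0.0017 0.0014] q6 -1.786
```

View pics/c9c.png

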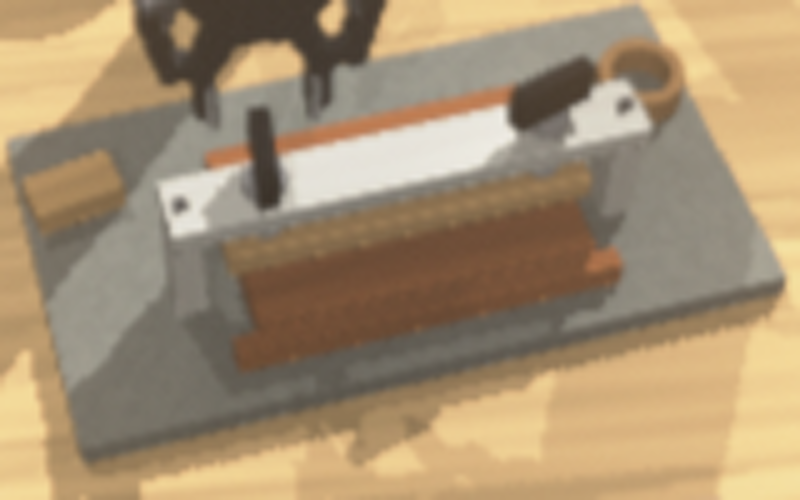

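Request:
step_arm(
  series=[
    [-0.0015,0,-0.02,0,0,0,-0.2],
    [0,0,-0.02,0,0,0,-0.2],
    [0,0,-0.009,0,0,0,-0.2],
    [0,0,0,0,0,0,1],
    [0,0,0,0,0,0,1],
    [0,0,0,0,0,0,1],
    [0,0,0,0,0,0,1],
    [0,0,0,0,0,0,1],
    [0,0,0,0,0,0,1],
  ],
)

```text
time_s: 20.0
ee_pos: [0.597, -0.0955, 0.161]
eef_rot: [[-1.0, -0.019, -0.002], [-0.019, 1.0, -0.002], [0.002, -0.002, -1.0]]
ft_force: [-0.3, 2.4, 2.3]
finger_gap: 0.152
```

```bash
python3 st.py
```

```text
t 20.0 pos [ 0.597  -0.0955  0.161 ] az 181.08 zax [-0.0016 -0.0016 -1.    ] F [-0.34  2.39  2.31] T [ 0.271  0.076 -0.177] gap 0.152 off [0.0011 0.0013] q6 -1.788
```

Request:
step_arm(
  series=[
    [0,0,0,0,0,-6,1],
    [0,0,0,0,0,-6,1],
    [0,0,0,0,0,-6,1],
    [0,0,0,0,0,-6,1],
  ],
)

```text
time_s: 20.33
ee_pos: [0.597, -0.0959, 0.161]
eef_rot: [[-0.92, 0.393, -0.002], [0.393, 0.92, -0.001], [0.002, -0.002, -1.0]]
ft_force: [-1.4, 0.6, 3.3]
finger_gap: 0.152
```

```bash
python3 st.py
```

```text
t 20.33 pos [ 0.597  -0.0959  0.161 ] az 156.87 zax [-2.2e-03 -9.0e-04 -1.0e+00] F [-1.44  0.55  3.34] T [0.074 0.104 0.289] gap 0.152 off [0.001  0.0009] q6 -1.366
```

Request:
step_arm(
  series=[
    [0,0,0,0,0,-6,1],
    [0,0,0,0,0,-6,1],
  ],
)

```text
time_s: 20.5
ee_pos: [0.5969, -0.0961, 0.161]
eef_rot: [[-0.818, 0.575, -0.002], [0.575, 0.818, -0.0], [0.002, -0.002, -1.0]]
ft_force: [-1.0, 0.2, 2.8]
finger_gap: 0.15
```

```bash
python3 st.py
```

```text
t 20.5 pos [ 0.5969 -0.0961  0.161 ] az 144.87 zax [-2.2e-03 -4.0e-04 -1.0e+00] F [-1.01  0.17  2.76] T [-0.004  0.121  0.23 ] gap 0.15 off [0.0009 0.0007] q6 -1.158
```

Request:
step_arm(
  series=[
    [0,0,0,0,0,-4,1],
  ],
)

```text
time_s: 20.58
ee_pos: [0.5969, -0.0961, 0.1611]
eef_rot: [[-0.776, 0.631, -0.002], [0.631, 0.776, -0.0], [0.002, -0.002, -1.0]]
ft_force: [-1.8, -0.1, 2.3]
finger_gap: 0.147
```

```bash
python3 st.py
```

```text
t 20.58 pos [ 0.5969 -0.0961  0.1611] az 140.89 zax [-2.2e-03 -2.0e-04 -1.0e+00] F [-1.78 -0.14  2.29] T [-0.025  0.153  0.275] gap 0.147 off [0.0009 0.0007] q6 -1.088
```

Request:
step_arm(
  series=[
    [0,0,0,0,0,-4,1],
  ],
)

```text
time_s: 20.67
ee_pos: [0.5968, -0.0962, 0.161]
eef_rot: [[-0.731, 0.682, -0.002], [0.682, 0.731, -0.0], [0.002, -0.002, -1.0]]
ft_force: [-1.6, 0.0, 2.7]
finger_gap: 0.15
```

```bash
python3 st.py
```

```text
t 20.67 pos [ 0.5968 -0.0962  0.161 ] az 136.96 zax [-0.0023 -0.     -1.    ] F [-1.57  0.02  2.75] T [-0.074  0.162  0.265] gap 0.15 off [0.0009 0.0006] q6 -1.02
```

Request:
step_arm(
  series=[
    [0,0,0,0,0,-4,1],
  ],
)

```text
time_s: 20.75
ee_pos: [0.5968, -0.0962, 0.161]
eef_rot: [[-0.682, 0.732, -0.002], [0.732, 0.682, 0.0], [0.002, -0.002, -1.0]]
ft_force: [-1.3, -0.0, 2.6]
finger_gap: 0.148
```

```bash
python3 st.py
```

```text
t 20.75 pos [ 0.5968 -0.0962  0.161 ] az 132.97 zax [-2.3e-03  1.0e-04 -1.0e+00] F [-1.28 -0.05  2.56] T [-0.106  0.149  0.299] gap 0.148 off [0.0008 0.0006] q6 -0.951
```

Request:
step_arm(
  series=[
    [0,0,0,0,0,-3,1],
  ],
)

```text
time_s: 20.83
ee_pos: [0.5968, -0.0963, 0.161]
eef_rot: [[-0.642, 0.766, -0.002], [0.766, 0.642, 0.0], [0.002, -0.002, -1.0]]
ft_force: [-1.4, -1.2, 3.5]
finger_gap: 0.149
```

```bash
python3 st.py
```

```text
t 20.83 pos [ 0.5968 -0.0963  0.161 ] az 129.98 zax [-2.2e-03  3.0e-04 -1.0e+00] F [-1.44 -1.24  3.46] T [-0.171  0.153  0.29 ] gap 0.149 off [0.0008 0.0006] q6 -0.899
```

Request:
step_arm(
  series=[
    [0,0,0,0,0,-3,1],
  ],
)

```text
time_s: 20.92
ee_pos: [0.5967, -0.0963, 0.1611]
eef_rot: [[-0.602, 0.798, -0.002], [0.798, 0.602, 0.0], [0.002, -0.002, -1.0]]
ft_force: [-0.9, -0.8, 2.1]
finger_gap: 0.145
```

```bash
python3 st.py
```

```text
t 20.92 pos [ 0.5967 -0.0963  0.1611] az 127.02 zax [-2.2e-03  4.0e-04 -1.0e+00] F [-0.93 -0.78  2.14] T [-0.139  0.199  0.228] gap 0.145 off [0.0008 0.0005] q6 -0.847
```

Request:
step_arm(
  series=[
    [0,0,0,0,0,-3,1],
  ],
)

```text
time_s: 21.0
ee_pos: [0.5966, -0.0964, 0.161]
eef_rot: [[-0.559, 0.829, -0.002], [0.829, 0.559, 0.001], [0.002, -0.002, -1.0]]
ft_force: [-2.0, -0.1, 3.0]
finger_gap: 0.15
```

```bash
python3 st.py
```

```text
t 21.0 pos [ 0.5966 -0.0964  0.161 ] az 124.02 zax [-2.3e-03  5.0e-04 -1.0e+00] F [-1.99 -0.14  3.04] T [-0.165  0.221  0.264] gap 0.15 off [0.0007 0.0005] q6 -0.795
```

Request:
step_arm(
  series=[
    [0,0,0,0,0,-3,1],
  ],
)

```text
time_s: 21.08
ee_pos: [0.5966, -0.0964, 0.1611]
eef_rot: [[-0.515, 0.857, -0.002], [0.857, 0.515, 0.001], [0.002, -0.002, -1.0]]
ft_force: [-1.9, 0.0, 3.0]
finger_gap: 0.152
```

```bash
python3 st.py
```

```text
t 21.08 pos [ 0.5966 -0.0964  0.1611] az 121.03 zax [-2.2e-03  6.0e-04 -1.0e+00] F [-1.92  0.02  3.04] T [-0.188  0.239  0.261] gap 0.152 off [0.0007 0.0005] q6 -0.743
```

Request:
step_arm(
  series=[
    [0,0,0,0,0,-3,1],
  ],
)

```text
time_s: 21.17
ee_pos: [0.5966, -0.0964, 0.1611]
eef_rot: [[-0.47, 0.883, -0.002], [0.883, 0.47, 0.001], [0.002, -0.002, -1.0]]
ft_force: [-3.1, -0.8, 2.9]
finger_gap: 0.15
```

```bash
python3 st.py
```

```text
t 21.17 pos [ 0.5966 -0.0964  0.1611] az 118.03 zax [-2.2e-03  7.0e-04 -1.0e+00] F [-3.06 -0.83  2.87] T [-0.211  0.272  0.28 ] gap 0.15 off [0.0007 0.0004] q6 -0.691
```

Request:
step_arm(
  series=[
    [0,0,0,0,0,-3,1],
  ],
)

```text
time_s: 21.25
ee_pos: [0.5966, -0.0964, 0.1611]
eef_rot: [[-0.423, 0.906, -0.002], [0.906, 0.423, 0.001], [0.002, -0.002, -1.0]]
ft_force: [-2.4, -1.1, 4.0]
finger_gap: 0.151
```

```bash
python3 st.py
python3 - <<'E'
from h import *
snap('side','s10');snap('scene','c10')
for n,(a,b,c,e) in dict(s10=(190,300,220,320),c10=(190,290,230,390)).items():
    im=cv2.imread(f'pics/{n}.png')[a:b,c:e];cv2.imwrite(f'pics/{n}c.png',cv2.resize(im,None,fx=5,fy=5,interpolation=2))
E
```

```text
t 21.25 pos [ 0.5966 -0.0964  0.1611] az 115.04 zax [-2.1e-03  8.0e-04 -1.0e+00] F [-2.42 -1.1   4.04] T [-0.22   0.325  0.38 ] gap 0.151 off [0.0006 0.0004] q6 -0.639
```

View pics/c10c.png

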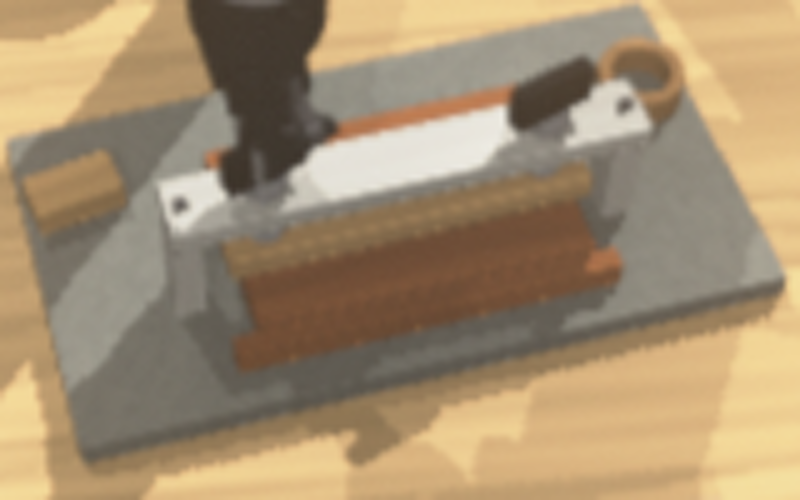

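View pics/s10c.png

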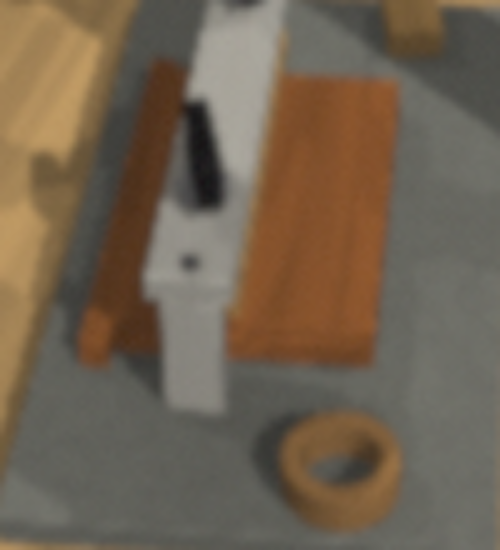

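Request:
step_arm(
  series=[
    [0,0,0,0,0,-0.7,1],
  ],
)

```text
time_s: 21.43
ee_pos: [0.5965, -0.0965, 0.1611]
eef_rot: [[-0.415, 0.91, -0.002], [0.91, 0.415, 0.001], [0.002, -0.002, -1.0]]
ft_force: [-3.3, -1.1, 5.4]
finger_gap: 0.152
```

```bash
python3 st.py
```

```text
t 21.43 pos [ 0.5965 -0.0965  0.1611] az 114.53 zax [-0.0021  0.001  -1.    ] F [-3.34 -1.11  5.35] T [-0.297  0.508  0.47 ] gap 0.152 off [0.0006 0.0004] q6 -0.63
```

Request:
step_arm(
  series=[
    [0,0,0,0,0,-0.7,1],
  ],
)

```text
time_s: 21.52
ee_pos: [0.5966, -0.0964, 0.1611]
eef_rot: [[-0.404, 0.915, -0.002], [0.915, 0.404, 0.001], [0.002, -0.002, -1.0]]
ft_force: [-3.5, -1.3, 5.7]
finger_gap: 0.148
```

```bash
python3 st.py
```

```text
t 21.52 pos [ 0.5966 -0.0964  0.1611] az 113.83 zax [-0.0021  0.001  -1.    ] F [-3.45 -1.28  5.65] T [-0.364  0.471  0.368] gap 0.148 off [0.0006 0.0004] q6 -0.618
```

Request:
step_arm(
  series=[
    [0,0,0,0,0,-0.7,1],
  ],
)

```text
time_s: 21.6
ee_pos: [0.5965, -0.0965, 0.1611]
eef_rot: [[-0.393, 0.92, -0.002], [0.92, 0.393, 0.001], [0.002, -0.002, -1.0]]
ft_force: [-3.3, -1.4, 6.8]
finger_gap: 0.154
```

```bash
python3 st.py
```

```text
t 21.6 pos [ 0.5965 -0.0965  0.1611] az 113.13 zax [-0.0021  0.001  -1.    ] F [-3.31 -1.41  6.76] T [-0.311  0.44   0.435] gap 0.154 off [0.0006 0.0004] q6 -0.606
```

Request:
step_arm(
  series=[
    [0,0,0,0,0,0,-0.2],
    [0,0,0,0,0,0,-0.2],
    [0,0,0,0,0,0,-0.2],
    [0,0,0,0,0,0,-0.2],
    [0,0,0.02,0,0,0,-0.2],
    [0,0,0.028,0,0,0.5,-0.2],
    [-0.0037,0.0222,0,0,0,0.3,-0.2],
    [-0.0037,0.0222,0,0,0,0.3,-0.2],
    [-0.0037,0.0222,0,0,0,0.2,-0.2],
    [-0.0037,0.0222,0,0,0,0.2,-0.2],
    [-0.0037,0.0222,0,0,0,0.2,-0.2],
    [-0.0037,0.0222,0,0,0,0.2,-0.2],
    [-0.0037,0.0222,0,0,0,0.2,-0.2],
    [-0.0037,0.0222,0,0,0,0.1,-0.2],
    [0,0,0,0,0,0,-0.2],
    [0,0,0,0,0,0,-0.2],
  ],
)

```text
time_s: 22.93
ee_pos: [0.5665, 0.0828, 0.2076]
eef_rot: [[-0.428, 0.904, -0.003], [0.904, 0.428, 0.002], [0.003, -0.002, -1.0]]
ft_force: [-0.6, 0.1, -0.4]
finger_gap: 0.599
```

```bash
python3 st.py;python3 - <<'E'
from h import *
snap('wrist','w11')
E
python3 st.py
```

```text
t 22.93 pos [0.5665 0.0828 0.2076] az 115.36 zax [-0.0033  0.0023 -1.    ] F [-0.64  0.06 -0.39] T [0.028 0.008 0.042] gap 0.599 off [-0.0006  0.002 ] q6 -0.344
t 22.98 pos [0.5666 0.082  0.2076] az 115.3 zax [-0.0032  0.002  -1.    ] F [ 0.44 -0.8  -0.81] T [-0.002 -0.001  0.011] gap 0.599 off [-0.0004  0.0012] q6 -0.344
```

View pics/w11.png

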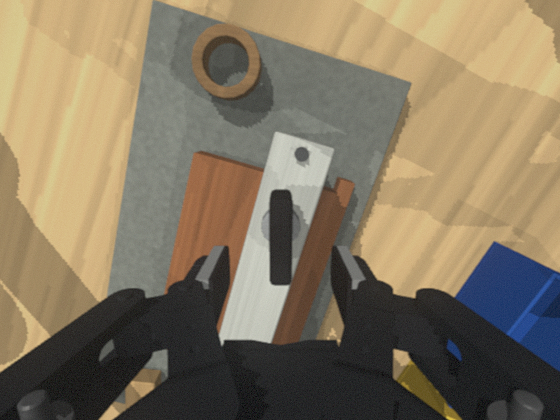

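Request:
step_arm(
  series=[
    [0.0005,-0.001,-0.02,0,0,0,-0.2],
    [0,0,-0.02,0,0,0,-0.2],
    [0,0,-0.008,0,0,0,-0.2],
    [0,0,0,0,0,0,1],
    [0,0,0,0,0,0,1],
    [0,0,0,0,0,0,1],
    [0,0,0,0,0,0,1],
    [0,0,0,0,0,0,1],
    [0,0,0,0,0,0,1],
  ],
)

```text
time_s: 23.73
ee_pos: [0.5679, 0.0804, 0.161]
eef_rot: [[-0.426, 0.905, -0.001], [0.905, 0.426, 0.002], [0.002, -0.0, -1.0]]
ft_force: [-1.2, -2.0, 4.3]
finger_gap: 0.146
```

```bash
python3 st.py
```

```text
t 23.73 pos [0.5679 0.0804 0.161 ] az 115.21 zax [-0.0013  0.0018 -1.    ] F [-1.18 -1.98  4.28] T [-0.414  0.145 -0.07 ] gap 0.146 off [ 0.0008 -0.0004] q6 -0.345
```

Request:
step_arm(
  series=[
    [0,0,0,0,0,-3,1],
  ],
)

```text
time_s: 23.82
ee_pos: [0.5678, 0.0804, 0.161]
eef_rot: [[-0.378, 0.926, -0.001], [0.926, 0.378, 0.002], [0.002, -0.001, -1.0]]
ft_force: [-1.7, -3.7, 3.8]
finger_gap: 0.153
```

```bash
python3 st.py
```

```text
t 23.82 pos [0.5678 0.0804 0.161 ] az 112.24 zax [-0.0013  0.0017 -1.    ] F [-1.68 -3.69  3.82] T [-0.452  0.222  0.196] gap 0.153 off [ 0.0007 -0.0004] q6 -0.293
```

Request:
step_arm(
  series=[
    [0,0,0,0,0,-0.7,1],
  ],
)

```text
time_s: 23.9
ee_pos: [0.5678, 0.0804, 0.161]
eef_rot: [[-0.366, 0.931, -0.001], [0.931, 0.366, 0.002], [0.002, -0.001, -1.0]]
ft_force: [-1.6, -3.1, 5.1]
finger_gap: 0.152
```

```bash
python3 st.py
```

```text
t 23.9 pos [0.5678 0.0804 0.161 ] az 111.46 zax [-0.0012  0.0017 -1.    ] F [-1.57 -3.09  5.14] T [-0.545  0.209  0.224] gap 0.152 off [ 0.0007 -0.0004] q6 -0.279
```

Request:
step_arm(
  series=[
    [0,0,0,0,0,-0.7,1],
  ],
)

```text
time_s: 23.98
ee_pos: [0.5677, 0.0804, 0.161]
eef_rot: [[-0.356, 0.934, -0.001], [0.934, 0.356, 0.002], [0.002, -0.001, -1.0]]
ft_force: [-1.5, -4.3, 5.5]
finger_gap: 0.148
```

```bash
python3 st.py
```

```text
t 23.98 pos [0.5677 0.0804 0.161 ] az 110.86 zax [-0.0013  0.0017 -1.    ] F [-1.55 -4.28  5.53] T [-0.605  0.283  0.256] gap 0.148 off [ 0.0007 -0.0004] q6 -0.269
```

Request:
step_arm(
  series=[
    [0,0,0,0,0,-3,1],
  ],
)

```text
time_s: 24.07
ee_pos: [0.5677, 0.0804, 0.161]
eef_rot: [[-0.307, 0.952, -0.001], [0.952, 0.307, 0.002], [0.002, -0.001, -1.0]]
ft_force: [-2.6, -4.4, 5.7]
finger_gap: 0.152
```

```bash
python3 st.py
```

```text
t 24.07 pos [0.5677 0.0804 0.161 ] az 107.85 zax [-0.0014  0.0017 -1.    ] F [-2.61 -4.39  5.72] T [-0.661  0.35   0.227] gap 0.152 off [ 0.0006 -0.0005] q6 -0.216
```

Request:
step_arm(
  series=[
    [0,0,0,0,0,-4,1],
  ],
)

```text
time_s: 24.15
ee_pos: [0.5676, 0.0804, 0.161]
eef_rot: [[-0.238, 0.971, -0.001], [0.971, 0.238, 0.002], [0.002, -0.001, -1.0]]
ft_force: [-3.1, -4.4, 6.7]
finger_gap: 0.147
```

```bash
python3 st.py
```

```text
t 24.15 pos [0.5676 0.0804 0.161 ] az 103.76 zax [-0.0014  0.0018 -1.    ] F [-3.06 -4.44  6.7 ] T [-0.737  0.415  0.218] gap 0.147 off [ 0.0005 -0.0005] q6 -0.145
```

Request:
step_arm(
  series=[
    [0,0,0,0,0,-3,1],
  ],
)

```text
time_s: 24.23
ee_pos: [0.5675, 0.0803, 0.161]
eef_rot: [[-0.186, 0.983, -0.001], [0.983, 0.186, 0.002], [0.002, -0.001, -1.0]]
ft_force: [-3.4, -4.9, 6.9]
finger_gap: 0.153
```

```bash
python3 st.py
```

```text
t 24.23 pos [0.5675 0.0803 0.161 ] az 100.72 zax [-0.0015  0.0019 -1.    ] F [-3.4  -4.94  6.88] T [-0.706  0.425  0.231] gap 0.153 off [ 0.0004 -0.0005] q6 -0.092
```

Request:
step_arm(
  series=[
    [0,0,0,0,0,-3,1],
  ],
)

```text
time_s: 24.32
ee_pos: [0.5674, 0.0803, 0.161]
eef_rot: [[-0.135, 0.991, -0.001], [0.991, 0.135, 0.002], [0.002, -0.001, -1.0]]
ft_force: [-3.7, -4.8, 6.8]
finger_gap: 0.148
```

```bash
python3 st.py
```

```text
t 24.32 pos [0.5674 0.0803 0.161 ] az 97.75 zax [-0.0015  0.002  -1.    ] F [-3.7  -4.83  6.82] T [-0.748  0.486  0.249] gap 0.148 off [ 0.0004 -0.0005] q6 -0.041
```

Request:
step_arm(
  series=[
    [0,0,0,0,0,-2,1],
  ],
)

```text
time_s: 24.4
ee_pos: [0.5674, 0.0803, 0.161]
eef_rot: [[-0.1, 0.995, -0.001], [0.995, 0.1, 0.002], [0.002, -0.001, -1.0]]
ft_force: [-4.4, -4.5, 7.4]
finger_gap: 0.15
```

```bash
python3 st.py
```

```text
t 24.4 pos [0.5674 0.0803 0.161 ] az 95.76 zax [-0.0015  0.0021 -1.    ] F [-4.43 -4.46  7.38] T [-0.713  0.474  0.272] gap 0.15 off [ 0.0003 -0.0005] q6 -0.006
```

Request:
step_arm(
  series=[
    [0,0,0,0,0,-2,1],
  ],
)

```text
time_s: 24.48
ee_pos: [0.5673, 0.0803, 0.161]
eef_rot: [[-0.066, 0.998, -0.001], [0.998, 0.066, 0.002], [0.002, -0.001, -1.0]]
ft_force: [-3.3, -4.2, 7.5]
finger_gap: 0.151
```

```bash
python3 st.py
```

```text
t 24.48 pos [0.5673 0.0803 0.161 ] az 93.81 zax [-0.0014  0.0021 -1.    ] F [-3.31 -4.23  7.52] T [-0.743  0.491  0.255] gap 0.151 off [ 0.0003 -0.0006] q6 0.028
```

Request:
step_arm(
  series=[
    [0,0,0,0,0,-3,1],
  ],
)

```text
time_s: 24.57
ee_pos: [0.5672, 0.0803, 0.161]
eef_rot: [[-0.014, 1.0, -0.001], [1.0, 0.014, 0.002], [0.002, -0.001, -1.0]]
ft_force: [-3.7, -4.6, 7.6]
finger_gap: 0.15
```

```bash
python3 st.py
```

```text
t 24.57 pos [0.5672 0.0803 0.161 ] az 90.8 zax [-0.0015  0.0022 -1.    ] F [-3.72 -4.56  7.63] T [-0.742  0.59   0.309] gap 0.15 off [ 0.0002 -0.0006] q6 0.081
```

Request:
step_arm(
  series=[
    [0,0,0,0,0,-2,1],
  ],
)

```text
time_s: 24.65
ee_pos: [0.5672, 0.0803, 0.161]
eef_rot: [[0.021, 1.0, -0.002], [1.0, -0.021, 0.002], [0.002, -0.002, -1.0]]
ft_force: [-4.4, -4.3, 7.3]
finger_gap: 0.152
```

```bash
python3 st.py
```

```text
t 24.65 pos [0.5672 0.0803 0.161 ] az 88.78 zax [-0.0015  0.0022 -1.    ] F [-4.4  -4.35  7.29] T [-0.763  0.556  0.353] gap 0.152 off [ 0.0001 -0.0006] q6 0.116
```

Request:
step_arm(
  series=[
    [0,0,0,0,0,-2,1],
  ],
)

```text
time_s: 24.73
ee_pos: [0.5671, 0.0803, 0.161]
eef_rot: [[0.056, 0.998, -0.001], [0.998, -0.056, 0.002], [0.002, -0.002, -1.0]]
ft_force: [-4.6, -4.9, 7.0]
finger_gap: 0.15
```

```bash
python3 st.py
```

```text
t 24.73 pos [0.5671 0.0803 0.161 ] az 86.82 zax [-0.0015  0.0022 -1.    ] F [-4.65 -4.92  7.03] T [-0.776  0.626  0.344] gap 0.15 off [ 0.0001 -0.0005] q6 0.15
```

Request:
step_arm(
  series=[
    [0,0,0,0,0,-2,1],
  ],
)

```text
time_s: 24.82
ee_pos: [0.5671, 0.0803, 0.161]
eef_rot: [[0.09, 0.996, -0.001], [0.996, -0.09, 0.002], [0.002, -0.002, -1.0]]
ft_force: [-4.7, -4.5, 7.8]
finger_gap: 0.15
```

```bash
python3 st.py
```

```text
t 24.82 pos [0.5671 0.0803 0.161 ] az 84.82 zax [-0.0014  0.0023 -1.    ] F [-4.67 -4.52  7.82] T [-0.714  0.656  0.376] gap 0.15 off [ 0.     -0.0005] q6 0.185
```

Request:
step_arm(
  series=[
    [0,0,0,0,0,-2,1],
  ],
)

```text
time_s: 24.9
ee_pos: [0.567, 0.0803, 0.161]
eef_rot: [[0.125, 0.992, -0.001], [0.992, -0.125, 0.002], [0.002, -0.002, -1.0]]
ft_force: [-4.5, -4.5, 7.1]
finger_gap: 0.151
```

```bash
python3 st.py
```

```text
t 24.9 pos [0.567  0.0803 0.161 ] az 82.82 zax [-0.0015  0.0023 -1.    ] F [-4.46 -4.5   7.08] T [-0.728  0.689  0.371] gap 0.151 off [-0.0001 -0.0006] q6 0.22
```

Run:
```python
import numpy as np
from scipy.optimize import curve_fit
L=np.array([(112.24,.196),(111.46,.224),(110.86,.256),(107.85,.227),(103.76,.218),(100.72,.231),(97.75,.249),(95.76,.272),(93.81,.255),(90.8,.309),(88.78,.353),(86.82,.344),(84.82,.376),(82.82,.371)])
R=np.array([(144.87,.23),(140.9,.275),(137,.265),(133,.299),(130,.29),(127,.228),(124,.264),(121,.261),(118,.28),(115,.38),(114.5,.47),(113.8,.368),(113.1,.435)])
for n,D in(('L',L),('R',R)):
  x=-D[:,0]
  for fr in(None,.25):
    for sl in(None,.0038*130):
      f=lambda x,k,a,s:a+s*np.radians(np.maximum(0,x-k))
      g=lambda x,k,a=.25,s=.49:f(x,k,fr or a,sl or s)
      best=min(((np.linalg.norm(g(x,k,a,s)-D[:,1]),k,fr or a,sl or s) for k in np.arange(x[3],x[-1]-.5,.25) for a in(np.arange(.2,.3,.005) if not fr else [.25]) for s in(np.arange(.2,4,.1) if not sl else [.49])))
      d=np.radians(x[-1]-best[1]);print(n,fr,sl,np.round(best,3),'in rad',d.round(3),'N by angle',(130*d).round(1),'N by torque',(best[3]*d/.0038).round(1))
```

```text
L None None [ 6.000e-02 -1.006e+02  2.250e-01  5.000e-01] in rad 0.31 N by angle 40.3 N by torque 40.8
L None 0.494 [ 6.1000e-02 -1.0085e+02  2.2500e-01  4.9400e-01] in rad 0.315 N by angle 40.9 N by torque 40.9
L 0.25 None [ 8.500e-02 -9.785e+01  2.500e-01  5.000e-01] in rad 0.262 N by angle 34.1 N by torque 34.5
L 0.25 0.494 [ 8.600e-02 -9.785e+01  2.500e-01  4.940e-01] in rad 0.262 N by angle 34.1 N by torque 34.1
R None None [ 1.12e-01 -1.19e+02  2.65e-01  1.70e+00] in rad 0.103 N by angle 13.4 N by torque 46.1
R None 0.494 [   0.156 -127.       0.265    0.494] in rad 0.243 N by angle 31.5 N by torque 31.5
R 0.25 None [ 1.190e-01 -1.195e+02  2.500e-01  1.700e+00] in rad 0.112 N by angle 14.5 N by torque 50.0
R 0.25 0.494 [   0.163 -128.25     0.25     0.494] in rad 0.264 N by angle 34.4 N by torque 34.4
```

Request:
step_arm(
  series=[
    [-0.0005,-0.0005,0.001,0,0,4,1],
    [0,0,0,0,0,3,1],
    [0,0,0,0,0,0,1],
  ],
)

```text
time_s: 25.15
ee_pos: [0.5671, 0.0802, 0.161]
eef_rot: [[0.001, 1.0, -0.001], [1.0, -0.001, 0.003], [0.003, -0.001, -1.0]]
ft_force: [0.2, -2.7, 2.1]
finger_gap: 0.15
```

```bash
python3 st.py
```

```text
t 25.15 pos [0.5671 0.0802 0.161 ] az 89.92 zax [-5.0e-04  3.3e-03 -1.0e+00] F [ 0.22 -2.66  2.12] T [-0.446 -0.177  0.175] gap 0.15 off [ 0.0001 -0.0006] q6 0.095
```

Request:
step_arm(
  series=[
    [0,0,0,0,0,-0.8,1],
  ],
)

```text
time_s: 25.23
ee_pos: [0.5671, 0.0802, 0.161]
eef_rot: [[0.018, 1.0, -0.001], [1.0, -0.018, 0.003], [0.003, -0.001, -1.0]]
ft_force: [0.0, -3.0, 1.5]
finger_gap: 0.149
```

```bash
python3 st.py
```

```text
t 25.23 pos [0.5671 0.0802 0.161 ] az 88.97 zax [-6.0e-04  3.2e-03 -1.0e+00] F [ 0.05 -3.03  1.5 ] T [-0.465 -0.13   0.314] gap 0.149 off [ 0.     -0.0006] q6 0.111
```

Request:
step_arm(
  series=[
    [0,0,0,0,0,-0.5,1],
  ],
)

```text
time_s: 25.32
ee_pos: [0.5671, 0.0802, 0.161]
eef_rot: [[0.027, 1.0, -0.001], [1.0, -0.027, 0.003], [0.003, -0.001, -1.0]]
ft_force: [0.3, -2.7, 1.9]
finger_gap: 0.146
```

```bash
python3 st.py
```

```text
t 25.32 pos [0.5671 0.0802 0.161 ] az 88.43 zax [-7.0e-04  3.1e-03 -1.0e+00] F [ 0.33 -2.73  1.93] T [-0.577 -0.162  0.323] gap 0.146 off [ 0.     -0.0006] q6 0.121
```

Request:
step_arm(
  series=[
    [0,0,0,0,0,-0.4,1],
  ],
)

```text
time_s: 25.4
ee_pos: [0.567, 0.0803, 0.161]
eef_rot: [[0.034, 0.999, -0.001], [0.999, -0.034, 0.003], [0.003, -0.001, -1.0]]
ft_force: [0.4, -3.3, 2.5]
finger_gap: 0.148
```

```bash
python3 st.py
```

```text
t 25.4 pos [0.567  0.0803 0.161 ] az 88.06 zax [-7.0e-04  3.2e-03 -1.0e+00] F [ 0.41 -3.29  2.47] T [-0.627 -0.21   0.312] gap 0.148 off [-0.     -0.0006] q6 0.127
```

Request:
step_arm(
  series=[
    [0,0,0,0,0,-0.3,1],
  ],
)

```text
time_s: 25.48
ee_pos: [0.567, 0.0802, 0.161]
eef_rot: [[0.039, 0.999, -0.001], [0.999, -0.039, 0.003], [0.003, -0.001, -1.0]]
ft_force: [0.4, -3.3, 2.1]
finger_gap: 0.149
```

```bash
python3 st.py
```

```text
t 25.48 pos [0.567  0.0802 0.161 ] az 87.77 zax [-8.0e-04  3.2e-03 -1.0e+00] F [ 0.39 -3.29  2.06] T [-0.617 -0.252  0.362] gap 0.149 off [-0.     -0.0006] q6 0.132
```

Request:
step_arm(
  series=[
    [0,0,0,0,0,0,-0.2],
    [0,0,0,0,0,0,-0.2],
    [0,0,0,0,0,0,-0.2],
    [0,0,0,0,0,0,-0.2],
    [0,0,0.02,0,0,0,-0.2],
    [0,0,0.028,0,0,0,-0.2],
    [0.0037,-0.022,0,0,0,3.2,-0.2],
    [0.0037,-0.022,0,0,0,3.2,-0.2],
    [0.0037,-0.022,0,0,0,3.2,-0.2],
    [0.0037,-0.022,0,0,0,3.2,-0.2],
    [0.0037,-0.022,0,0,0,3.2,-0.2],
    [0.0037,-0.022,0,0,0,3.2,-0.2],
    [0.0037,-0.022,0,0,0,3.2,-0.2],
    [0.0037,-0.022,0,0,0,2.9,-0.2],
    [0,0,0,0,0,0,-0.2],
    [0,0,0,0,0,0,-0.2],
    [0,0,0,0,0,0,-0.2],
  ],
)

```text
time_s: 26.9
ee_pos: [0.596, -0.095, 0.2085]
eef_rot: [[-0.391, 0.92, -0.004], [0.92, 0.391, 0.004], [0.005, -0.002, -1.0]]
ft_force: [0.3, -0.1, -0.1]
finger_gap: 0.601
```

```bash
python3 st.py;python3 - <<'E'
from h import *
snap('wrist','w12')
E
python3 st.py
```

```text
t 26.9 pos [ 0.596  -0.095   0.2085] az 113.04 zax [-0.0037  0.0035 -1.    ] F [ 0.33 -0.11 -0.11] T [-0.042  0.049  0.013] gap 0.601 off [0.0001 0.0018] q6 -0.604
t 26.95 pos [ 0.596  -0.0947  0.2086] az 113.09 zax [-0.0036  0.0034 -1.    ] F [-0.3   0.52  0.37] T [-0.012 -0.011 -0.027] gap 0.605 off [0.0001 0.0021] q6 -0.604
```

View pics/w12.png

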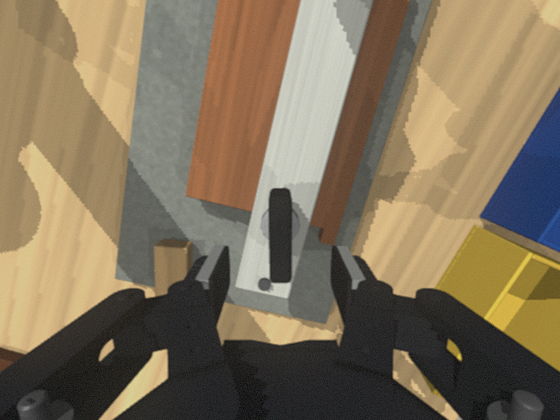

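Request:
step_arm(
  series=[
    [0.0003,-0.0015,-0.02,0,0,0,-0.2],
    [0,0,-0.02,0,0,0,-0.2],
    [0,0,-0.009,0,0,0,-0.2],
    [0,0,0,0,0,0,1],
    [0,0,0,0,0,0,1],
    [0,0,0,0,0,0,1],
    [0,0,0,0,0,0,1],
    [0,0,0,0,0,0,1],
    [0,0,0,0,0,0,1],
  ],
)

```text
time_s: 27.7
ee_pos: [0.5969, -0.0969, 0.1611]
eef_rot: [[-0.393, 0.92, -0.002], [0.92, 0.393, 0.003], [0.003, -0.001, -1.0]]
ft_force: [-2.8, 1.2, 4.3]
finger_gap: 0.151
```

```bash
python3 st.py
```

```text
t 27.7 pos [ 0.5969 -0.0969  0.1611] az 113.12 zax [-0.0021  0.0027 -1.    ] F [-2.82  1.17  4.34] T [0.236 0.438 0.184] gap 0.151 off [ 0.0009 -0.0001] q6 -0.608
```

Request:
step_arm(
  series=[
    [0,0,0,0,0,6,1],
    [0,0,0,0,0,6,1],
    [0,0,0,0,0,4,1],
    [0,0,0,0,0,0,1],
    [0,0,0,0,0,-2,1],
  ],
)

```text
time_s: 28.12
ee_pos: [0.5972, -0.0968, 0.1609]
eef_rot: [[-0.602, 0.799, -0.002], [0.799, 0.602, 0.002], [0.003, -0.0, -1.0]]
ft_force: [-1.6, 2.8, 5.1]
finger_gap: 0.151
```

```bash
python3 st.py
```

```text
t 28.12 pos [ 0.5972 -0.0968  0.1609] az 127.0 zax [-0.0018  0.0022 -1.    ] F [-1.64  2.78  5.08] T [0.482 0.361 0.255] gap 0.151 off [0.0013 0.0001] q6 -0.849
```

Request:
step_arm(
  series=[
    [0,0,0,0,0,-1.5,1],
  ],
)

```text
time_s: 28.2
ee_pos: [0.5972, -0.0968, 0.1609]
eef_rot: [[-0.579, 0.815, -0.002], [0.815, 0.579, 0.002], [0.003, -0.0, -1.0]]
ft_force: [-1.6, 2.7, 4.8]
finger_gap: 0.149
```

```bash
python3 st.py
```

```text
t 28.2 pos [ 0.5972 -0.0968  0.1609] az 125.42 zax [-0.0019  0.0022 -1.    ] F [-1.55  2.71  4.82] T [0.372 0.37  0.233] gap 0.149 off [0.0013 0.    ] q6 -0.822
```

Request:
step_arm(
  series=[
    [0,0,0,0,0,-1.5,1],
  ],
)

```text
time_s: 28.28
ee_pos: [0.5972, -0.0968, 0.1609]
eef_rot: [[-0.558, 0.83, -0.002], [0.83, 0.558, 0.002], [0.003, -0.0, -1.0]]
ft_force: [-1.1, 1.6, 4.2]
finger_gap: 0.145
```

```bash
python3 st.py
```

```text
t 28.28 pos [ 0.5972 -0.0968  0.1609] az 123.93 zax [-0.0019  0.0022 -1.    ] F [-1.06  1.58  4.15] T [0.436 0.392 0.222] gap 0.145 off [ 0.0012 -0.    ] q6 -0.796
```

Request:
step_arm(
  series=[
    [0,0,0,0,0,-1.5,1],
  ],
)

```text
time_s: 28.37
ee_pos: [0.5971, -0.0968, 0.1609]
eef_rot: [[-0.536, 0.844, -0.002], [0.844, 0.536, 0.002], [0.003, -0.0, -1.0]]
ft_force: [-1.5, 2.1, 4.2]
finger_gap: 0.149
```

```bash
python3 st.py
```

```text
t 28.37 pos [ 0.5971 -0.0968  0.1609] az 122.43 zax [-0.002   0.0022 -1.    ] F [-1.54  2.1   4.18] T [0.372 0.336 0.224] gap 0.149 off [ 0.0012 -0.    ] q6 -0.77
```

Request:
step_arm(
  series=[
    [0,0,0,0,0,-1.5,1],
  ],
)

```text
time_s: 28.45
ee_pos: [0.5971, -0.0969, 0.161]
eef_rot: [[-0.514, 0.858, -0.002], [0.858, 0.514, 0.002], [0.003, -0.001, -1.0]]
ft_force: [-2.2, 2.2, 5.5]
finger_gap: 0.145
```

```bash
python3 st.py
```

```text
t 28.45 pos [ 0.5971 -0.0969  0.161 ] az 120.94 zax [-0.002   0.0023 -1.    ] F [-2.23  2.22  5.51] T [0.374 0.452 0.288] gap 0.145 off [ 0.0012 -0.0001] q6 -0.744
```

Request:
step_arm(
  series=[
    [0,0,0,0,0,-1.5,1],
  ],
)

```text
time_s: 28.53
ee_pos: [0.5971, -0.0969, 0.161]
eef_rot: [[-0.492, 0.871, -0.002], [0.871, 0.492, 0.002], [0.003, -0.001, -1.0]]
ft_force: [-3.0, 2.3, 5.5]
finger_gap: 0.145
```

```bash
python3 st.py
```

```text
t 28.53 pos [ 0.5971 -0.0969  0.161 ] az 119.44 zax [-0.002   0.0023 -1.    ] F [-3.    2.29  5.51] T [0.356 0.387 0.265] gap 0.145 off [ 0.0011 -0.0001] q6 -0.718
```

Request:
step_arm(
  series=[
    [0,0,0,0,0,-1.5,1],
  ],
)

```text
time_s: 28.62
ee_pos: [0.597, -0.097, 0.161]
eef_rot: [[-0.469, 0.883, -0.002], [0.883, 0.469, 0.002], [0.003, -0.001, -1.0]]
ft_force: [-2.6, 2.1, 5.3]
finger_gap: 0.152
```

```bash
python3 st.py
```

```text
t 28.62 pos [ 0.597 -0.097  0.161] az 117.94 zax [-0.002   0.0023 -1.    ] F [-2.65  2.06  5.35] T [0.339 0.427 0.323] gap 0.152 off [ 0.0011 -0.0001] q6 -0.692
```

Request:
step_arm(
  series=[
    [0,0,0,0,0,-1.5,1],
  ],
)

```text
time_s: 28.7
ee_pos: [0.597, -0.097, 0.161]
eef_rot: [[-0.445, 0.895, -0.002], [0.895, 0.445, 0.002], [0.003, -0.001, -1.0]]
ft_force: [-3.8, 1.6, 5.2]
finger_gap: 0.148
```

```bash
python3 st.py
```

```text
t 28.7 pos [ 0.597 -0.097  0.161] az 116.45 zax [-0.0021  0.0024 -1.    ] F [-3.77  1.64  5.21] T [0.284 0.411 0.366] gap 0.148 off [ 0.001  -0.0001] q6 -0.666
```

Request:
step_arm(
  series=[
    [0,0,0,0,0,-1,1],
  ],
)

```text
time_s: 28.78
ee_pos: [0.597, -0.097, 0.161]
eef_rot: [[-0.43, 0.903, -0.002], [0.903, 0.43, 0.002], [0.003, -0.001, -1.0]]
ft_force: [-2.9, 1.4, 5.9]
finger_gap: 0.149
```

```bash
python3 st.py
```

```text
t 28.78 pos [ 0.597 -0.097  0.161] az 115.45 zax [-0.0021  0.0024 -1.    ] F [-2.89  1.44  5.89] T [0.288 0.457 0.393] gap 0.149 off [ 0.001  -0.0002] q6 -0.649
```

Request:
step_arm(
  series=[
    [0,0,0,0,0,-1,1],
  ],
)

```text
time_s: 28.87
ee_pos: [0.5969, -0.097, 0.161]
eef_rot: [[-0.414, 0.91, -0.002], [0.91, 0.414, 0.002], [0.003, -0.001, -1.0]]
ft_force: [-2.9, 1.6, 4.3]
finger_gap: 0.155
```

```bash
python3 st.py
```

```text
t 28.87 pos [ 0.5969 -0.097   0.161 ] az 114.48 zax [-0.002   0.0023 -1.    ] F [-2.94  1.65  4.32] T [0.319 0.426 0.373] gap 0.155 off [ 0.001  -0.0002] q6 -0.632
```

```bash
cat > s2.py <<'E'
from h import *
s=bot.observe();R=np.array(s['eef_rot']);c=np.array([.5815,-.008]);e=np.array([-.1604,.987])*.09
p=np.array(s['ee_pos']);k=c+e if p[1]>0 else c-e;o=p[:2]-k;F=s['ft_force']
print(round(s['time_s'],2),'az',round(np.degrees(np.arctan2(R[1,0],R[0,0]))%360,2),'Tz',round(s['torque'][2],3),'corr',round(o[0]*F[1]-o[1]*F[0],3),'j6',round(s['joint_efforts'][5],3),'qd',round(s['qd'][5],3),'q6',round(s['qpos'][5],4))
E
python3 s2.py
```

```text
28.87 az 114.48 Tz 0.373 corr 0.001 j6 0.173 qd 0.204 q6 -0.6315
```

Request:
step_arm(
  series=[
    [-0.0005,0.0003,0.001,0,0,6,1],
    [0,0,0,0,0,6,1],
    [0,0,0,0,0,4,1],
    [0,0,0,0,0,-2,1],
    [0,0,0,0,0,-1.5,1],
  ],
)

```text
time_s: 29.28
ee_pos: [0.5972, -0.0967, 0.161]
eef_rot: [[-0.601, 0.799, -0.001], [0.799, 0.601, 0.002], [0.002, 0.0, -1.0]]
ft_force: [1.9, 2.0, -0.8]
finger_gap: 0.153
```

```bash
python3 s2.py
```

```text
29.28 az 126.92 Tz 0.226 corr 0.002 j6 -0.119 qd 0.309 q6 -0.8478
```

Request:
step_arm(
  series=[
    [0,0,0,0,0,-1.5,1],
  ],
)

```text
time_s: 29.37
ee_pos: [0.5971, -0.0967, 0.161]
eef_rot: [[-0.58, 0.815, -0.001], [0.815, 0.58, 0.002], [0.002, 0.0, -1.0]]
ft_force: [1.7, 1.1, -1.0]
finger_gap: 0.15
```

```bash
python3 s2.py
```

```text
29.37 az 125.43 Tz 0.265 corr 0.001 j6 -0.084 qd 0.31 q6 -0.8218
```

Request:
step_arm(
  series=[
    [0,0,0,0,0,-1.5,1],
  ],
)

```text
time_s: 29.45
ee_pos: [0.5971, -0.0968, 0.161]
eef_rot: [[-0.558, 0.83, -0.001], [0.83, 0.558, 0.002], [0.002, 0.0, -1.0]]
ft_force: [0.9, 1.3, -2.0]
finger_gap: 0.15
```

```bash
python3 s2.py
```

```text
29.45 az 123.93 Tz 0.297 corr 0.001 j6 -0.085 qd 0.31 q6 -0.7957
```

Request:
step_arm(
  series=[
    [0,0,0,0,0,-1.5,1],
  ],
)

```text
time_s: 29.53
ee_pos: [0.5971, -0.0968, 0.161]
eef_rot: [[-0.536, 0.844, -0.001], [0.844, 0.536, 0.002], [0.002, 0.0, -1.0]]
ft_force: [1.0, 0.4, -0.9]
finger_gap: 0.148
```

```bash
python3 s2.py
```

```text
29.53 az 122.43 Tz 0.245 corr 0.0 j6 -0.083 qd 0.313 q6 -0.7697
```

Request:
step_arm(
  series=[
    [0,0,0,0,0,-1.5,1],
  ],
)

```text
time_s: 29.62
ee_pos: [0.597, -0.0969, 0.161]
eef_rot: [[-0.514, 0.858, -0.001], [0.858, 0.514, 0.002], [0.002, 0.0, -1.0]]
ft_force: [1.0, 1.0, -0.7]
finger_gap: 0.148
```

```bash
python3 s2.py
```

```text
29.62 az 120.93 Tz 0.257 corr 0.001 j6 -0.059 qd 0.306 q6 -0.7436
```

Request:
step_arm(
  series=[
    [0,0,0,0,0,-1.5,1],
  ],
)

```text
time_s: 29.7
ee_pos: [0.597, -0.0969, 0.161]
eef_rot: [[-0.491, 0.871, -0.001], [0.871, 0.491, 0.002], [0.002, -0.0, -1.0]]
ft_force: [1.0, 1.5, -0.6]
finger_gap: 0.149
```

```bash
python3 s2.py
```

```text
29.7 az 119.44 Tz 0.286 corr 0.002 j6 -0.034 qd 0.309 q6 -0.7175
```

Request:
step_arm(
  series=[
    [0,0,0,0,0,-1.5,1],
  ],
)

```text
time_s: 29.78
ee_pos: [0.597, -0.0969, 0.161]
eef_rot: [[-0.469, 0.883, -0.001], [0.883, 0.469, 0.002], [0.002, -0.0, -1.0]]
ft_force: [1.5, 1.1, 0.5]
finger_gap: 0.149
```

```bash
python3 s2.py
```

```text
29.78 az 117.94 Tz 0.323 corr 0.001 j6 -0.009 qd 0.31 q6 -0.6916
```

Request:
step_arm(
  series=[
    [0,0,0,0,0,-1.4,1],
  ],
)

```text
time_s: 29.87
ee_pos: [0.5969, -0.0969, 0.161]
eef_rot: [[-0.447, 0.895, -0.001], [0.895, 0.447, 0.002], [0.002, -0.0, -1.0]]
ft_force: [0.9, 1.5, 0.6]
finger_gap: 0.152
```

```bash
python3 s2.py
```

```text
29.87 az 116.55 Tz 0.336 corr 0.001 j6 0.053 qd 0.283 q6 -0.6674
```

Request:
step_arm(
  series=[
    [0,0,0,0,0,0,-0.2],
    [0,0,0,0,0,0,-0.2],
    [0,0,0,0,0,0,-0.2],
    [0,0,0,0,0,0,-0.2],
    [0,0,0.02,0,0,0,-0.2],
    [0,0,0.028,0,0,0,-0.2],
    [-0.0037,0.0222,0,0,0,-3.6,-0.2],
    [-0.0037,0.0222,0,0,0,-3.6,-0.2],
    [-0.0037,0.0222,0,0,0,-3.6,-0.2],
    [-0.0037,0.0222,0,0,0,-3.6,-0.2],
    [-0.0037,0.0222,0,0,0,-3.6,-0.2],
    [-0.0037,0.0222,0,0,0,-3.6,-0.2],
    [-0.0037,0.0222,0,0,0,-3.6,-0.2],
    [-0.0037,0.0222,0,0,0,-3.5,-0.2],
    [0,0,0,0,0,0,-0.2],
    [0,0,0,0,0,0,-0.2],
    [0,0,0,0,0,0,-0.2],
  ],
)

```text
time_s: 31.28
ee_pos: [0.5666, 0.0804, 0.2089]
eef_rot: [[0.033, 0.999, -0.001], [0.999, -0.033, 0.003], [0.003, -0.001, -1.0]]
ft_force: [-0.2, -0.4, 1.6]
finger_gap: 0.6
```

```bash
python3 st.py
```

```text
t 31.28 pos [0.5666 0.0804 0.2089] az 88.08 zax [-0.0013  0.003  -1.    ] F [-0.23 -0.39  1.58] T [ 0.008 -0.005  0.028] gap 0.6 off [-0.0005 -0.0004] q6 0.128
```

Request:
step_arm(
  series=[
    [0.0003,0,-0.02,0,0,-0.3,-0.2],
    [0,0,-0.02,0,0,0,-0.2],
    [0,0,-0.009,0,0,0,-0.2],
    [0,0,0,0,0,0,1],
    [0,0,0,0,0,0,1],
    [0,0,0,0,0,0,1],
    [0,0,0,0,0,0,1],
    [0,0,0,0,0,0,1],
    [0,0,0,0,0,0,1],
  ],
)

```text
time_s: 32.03
ee_pos: [0.5671, 0.0804, 0.161]
eef_rot: [[0.039, 0.999, -0.001], [0.999, -0.039, 0.003], [0.003, -0.001, -1.0]]
ft_force: [-2.3, -3.6, 3.9]
finger_gap: 0.149
```

```bash
python3 st.py
```

```text
t 32.03 pos [0.5671 0.0804 0.161 ] az 87.74 zax [-5.0e-04  2.9e-03 -1.0e+00] F [-2.29 -3.61  3.92] T [-0.374  0.366  0.155] gap 0.149 off [ 0.0001 -0.0004] q6 0.134
```

Request:
step_arm(
  series=[
    [0,0,0,0,0,6,1],
    [0,0,0,0,0,6,1],
    [0,0,0,0,0,6,1],
    [0,0,0,0,0,-2,1],
    [0,0,0,0,0,-1.5,1],
  ],
)

```text
time_s: 32.45
ee_pos: [0.5675, 0.0804, 0.161]
eef_rot: [[-0.211, 0.978, -0.001], [0.978, 0.211, 0.002], [0.003, -0.0, -1.0]]
ft_force: [-1.6, -2.6, 3.6]
finger_gap: 0.15
```

```bash
python3 s2.py
```

```text
32.45 az 102.17 Tz 0.222 corr -0.002 j6 -0.158 qd 0.315 q6 -0.1178
```

Request:
step_arm(
  series=[
    [0,0,0,0,0,-1.5,1],
  ],
)

```text
time_s: 32.53
ee_pos: [0.5675, 0.0805, 0.161]
eef_rot: [[-0.185, 0.983, -0.0], [0.983, 0.185, 0.002], [0.003, -0.0, -1.0]]
ft_force: [-1.9, -3.2, 4.2]
finger_gap: 0.146
```

```bash
python3 s2.py
```

```text
32.53 az 100.67 Tz 0.27 corr -0.002 j6 -0.084 qd 0.31 q6 -0.0916
```

Request:
step_arm(
  series=[
    [0,0,0,0,0,-1.5,1],
  ],
)

```text
time_s: 32.62
ee_pos: [0.5674, 0.0805, 0.161]
eef_rot: [[-0.159, 0.987, -0.001], [0.987, 0.159, 0.003], [0.003, -0.0, -1.0]]
ft_force: [-1.3, -2.3, 3.0]
finger_gap: 0.149
```

```bash
python3 s2.py
```

```text
32.62 az 99.17 Tz 0.339 corr -0.001 j6 -0.082 qd 0.31 q6 -0.0655
```

Request:
step_arm(
  series=[
    [0,0,0,0,0,-1.5,1],
  ],
)

```text
time_s: 32.7
ee_pos: [0.5674, 0.0804, 0.161]
eef_rot: [[-0.134, 0.991, -0.0], [0.991, 0.134, 0.003], [0.003, -0.0, -1.0]]
ft_force: [-2.8, -2.3, 3.8]
finger_gap: 0.148
```

```bash
python3 s2.py
```

```text
32.7 az 97.67 Tz 0.236 corr -0.002 j6 -0.08 qd 0.31 q6 -0.0394
```

Request:
step_arm(
  series=[
    [0,0,0,0,0,-1.5,1],
  ],
)

```text
time_s: 32.78
ee_pos: [0.5673, 0.0805, 0.161]
eef_rot: [[-0.108, 0.994, -0.001], [0.994, 0.108, 0.003], [0.003, -0.0, -1.0]]
ft_force: [-2.8, -1.4, 3.4]
finger_gap: 0.149
```

```bash
python3 s2.py
```

```text
32.78 az 96.18 Tz 0.249 corr -0.001 j6 -0.078 qd 0.309 q6 -0.0133
```

Request:
step_arm(
  series=[
    [0,0,0,0,0,-1.5,1],
  ],
)

```text
time_s: 32.87
ee_pos: [0.5673, 0.0804, 0.161]
eef_rot: [[-0.082, 0.997, -0.001], [0.997, 0.082, 0.003], [0.003, -0.0, -1.0]]
ft_force: [-2.7, -2.0, 4.2]
finger_gap: 0.153
```

```bash
python3 s2.py
```

```text
32.87 az 94.68 Tz 0.256 corr -0.001 j6 -0.075 qd 0.31 q6 0.0128
```

Request:
step_arm(
  series=[
    [0,0,0,0,0,-1.5,1],
  ],
)

```text
time_s: 32.95
ee_pos: [0.5673, 0.0804, 0.161]
eef_rot: [[-0.055, 0.998, -0.0], [0.998, 0.055, 0.003], [0.003, -0.0, -1.0]]
ft_force: [-3.0, -2.5, 3.8]
finger_gap: 0.151
```

```bash
python3 s2.py
```

```text
32.95 az 93.18 Tz 0.294 corr -0.002 j6 -0.068 qd 0.311 q6 0.0389
```

Request:
step_arm(
  series=[
    [0,0,0,0,0,-1.5,1],
  ],
)

```text
time_s: 33.03
ee_pos: [0.5672, 0.0804, 0.161]
eef_rot: [[-0.029, 1.0, -0.0], [1.0, 0.029, 0.003], [0.003, -0.0, -1.0]]
ft_force: [-3.5, -2.5, 3.8]
finger_gap: 0.149
```

```bash
python3 s2.py
```

```text
33.03 az 91.68 Tz 0.314 corr -0.002 j6 -0.051 qd 0.311 q6 0.0651
```

Request:
step_arm(
  series=[
    [0,0,0,0,0,-1.5,1],
  ],
)

```text
time_s: 33.12
ee_pos: [0.5672, 0.0804, 0.161]
eef_rot: [[-0.003, 1.0, -0.0], [1.0, 0.003, 0.003], [0.003, -0.0, -1.0]]
ft_force: [-2.6, -1.9, 3.2]
finger_gap: 0.148
```

```bash
python3 s2.py
```

```text
33.12 az 90.18 Tz 0.305 corr -0.001 j6 -0.035 qd 0.31 q6 0.0912
```

Request:
step_arm(
  series=[
    [0,0,0,0,0,-1.5,1],
  ],
)

```text
time_s: 33.2
ee_pos: [0.5672, 0.0804, 0.161]
eef_rot: [[0.023, 1.0, -0.0], [1.0, -0.023, 0.003], [0.003, -0.001, -1.0]]
ft_force: [-2.9, -3.2, 4.3]
finger_gap: 0.151
```

```bash
python3 s2.py
```

```text
33.2 az 88.69 Tz 0.309 corr -0.001 j6 -0.019 qd 0.31 q6 0.1173
```

Request:
step_arm(
  series=[
    [0,0,0,0,0,-1.5,1],
  ],
)

```text
time_s: 33.28
ee_pos: [0.5671, 0.0804, 0.161]
eef_rot: [[0.049, 0.999, -0.0], [0.999, -0.049, 0.003], [0.003, -0.001, -1.0]]
ft_force: [-3.3, -2.9, 4.9]
finger_gap: 0.151
```

```bash
python3 s2.py
```

```text
33.28 az 87.19 Tz 0.284 corr -0.002 j6 -0.002 qd 0.311 q6 0.1434
```

Request:
step_arm(
  series=[
    [0,0,0,0,0,-1.5,1],
  ],
)

```text
time_s: 33.37
ee_pos: [0.5671, 0.0804, 0.161]
eef_rot: [[0.075, 0.997, -0.0], [0.997, -0.075, 0.003], [0.003, -0.001, -1.0]]
ft_force: [-3.0, -2.0, 4.0]
finger_gap: 0.149
```

```bash
python3 s2.py
```

```text
33.37 az 85.69 Tz 0.397 corr -0.001 j6 0.014 qd 0.311 q6 0.1695
```

Request:
step_arm(
  series=[
    [0,0,0,0,0,-1.5,1],
  ],
)

```text
time_s: 33.45
ee_pos: [0.567, 0.0804, 0.161]
eef_rot: [[0.101, 0.995, -0.0], [0.995, -0.101, 0.003], [0.003, -0.001, -1.0]]
ft_force: [-2.8, -2.6, 5.0]
finger_gap: 0.152
```

```bash
python3 s2.py
```

```text
33.45 az 84.2 Tz 0.355 corr -0.001 j6 0.03 qd 0.31 q6 0.1956
```

Request:
step_arm(
  series=[
    [0,0,0,0,0,0,-0.2],
    [0,0,0,0,0,0,-0.2],
    [0,0,0,0,0,0,-0.2],
    [0,0,0,0,0,0,-0.2],
    [0,0,0.02,0,0,0,-0.2],
    [0,0,0.028,0,0,0,-0.2],
    [0.0037,-0.022,0,0,0,4.0,-0.2],
    [0.0037,-0.022,0,0,0,4.0,-0.2],
    [0.0037,-0.022,0,0,0,4.0,-0.2],
    [0.0037,-0.022,0,0,0,4.0,-0.2],
    [0.0037,-0.022,0,0,0,4.0,-0.2],
    [0.0037,-0.022,0,0,0,4.0,-0.2],
    [0.0037,-0.022,0,0,0,4.0,-0.2],
    [0.0037,-0.022,0,0,0,4.0,-0.2],
    [0,0,0,0,0,0,-0.2],
    [0,0,0,0,0,0,-0.2],
    [0,0,0,0,0,0,-0.2],
  ],
)

```text
time_s: 34.87
ee_pos: [0.5962, -0.0948, 0.2075]
eef_rot: [[-0.44, 0.898, -0.004], [0.898, 0.44, 0.003], [0.004, -0.002, -1.0]]
ft_force: [0.2, 0.0, 0.1]
finger_gap: 0.599
```

```bash
python3 st.py
```

```text
t 34.87 pos [ 0.5962 -0.0948  0.2075] az 116.13 zax [-0.0035  0.0032 -1.    ] F [0.21 0.03 0.06] T [-0.01   0.002  0.001] gap 0.599 off [0.0003 0.0021] q6 -0.657
```

Request:
step_arm(
  series=[
    [0.0005,-0.0018,-0.02,0,0,0.4,-0.2],
    [0,0,-0.02,0,0,0,-0.2],
    [0,0,-0.008,0,0,0,-0.2],
    [0,0,0,0,0,0,1],
    [0,0,0,0,0,0,1],
    [0,0,0,0,0,0,1],
    [0,0,0,0,0,0,1],
    [0,0,0,0,0,0,1],
    [0,0,0,0,0,0,1],
  ],
)

```text
time_s: 35.62
ee_pos: [0.597, -0.0969, 0.1611]
eef_rot: [[-0.448, 0.894, -0.002], [0.894, 0.448, 0.002], [0.003, -0.001, -1.0]]
ft_force: [-4.1, 1.1, 5.5]
finger_gap: 0.148
```

```bash
python3 st.py
```

```text
t 35.62 pos [ 0.597  -0.0969  0.1611] az 116.62 zax [-0.0025  0.0024 -1.    ] F [-4.12  1.13  5.48] T [0.144 0.578 0.203] gap 0.148 off [ 0.0011 -0.0001] q6 -0.669
```

Request:
step_arm(
  series=[
    [0,0,0,0,0,6,1],
    [0,0,0,0,0,6,1],
    [0,0,0,0,0,4,1],
    [0,0,0,0,0,-2,1],
    [0,0,0,0,0,-1.5,1],
    [0,0,0,0,0,-1.5,1],
  ],
)

```text
time_s: 36.12
ee_pos: [0.5973, -0.0967, 0.161]
eef_rot: [[-0.609, 0.793, -0.002], [0.793, 0.609, 0.002], [0.003, -0.0, -1.0]]
ft_force: [-2.3, 1.6, 4.3]
finger_gap: 0.147
```

```bash
python3 s2.py
```

```text
36.12 az 127.55 Tz 0.229 corr 0.003 j6 -0.082 qd 0.31 q6 -0.8587
```

Request:
step_arm(
  series=[
    [0,0,0,0,0,-1.5,1],
  ],
)

```text
time_s: 36.2
ee_pos: [0.5973, -0.0967, 0.161]
eef_rot: [[-0.588, 0.809, -0.002], [0.809, 0.588, 0.002], [0.003, -0.001, -1.0]]
ft_force: [-3.4, 0.9, 4.6]
finger_gap: 0.15
```

```bash
python3 s2.py
```

```text
36.2 az 126.05 Tz 0.279 corr 0.002 j6 -0.082 qd 0.308 q6 -0.8327
```

Request:
step_arm(
  series=[
    [0,0,0,0,0,-1.5,1],
  ],
)

```text
time_s: 36.28
ee_pos: [0.5972, -0.0968, 0.161]
eef_rot: [[-0.567, 0.824, -0.002], [0.824, 0.567, 0.002], [0.003, -0.001, -1.0]]
ft_force: [-3.0, 1.5, 3.6]
finger_gap: 0.151
```

```bash
python3 s2.py
```

```text
36.28 az 124.55 Tz 0.243 corr 0.002 j6 -0.081 qd 0.309 q6 -0.8066
```

Request:
step_arm(
  series=[
    [0,0,0,0,0,-1.5,1],
  ],
)

```text
time_s: 36.37
ee_pos: [0.5972, -0.0968, 0.161]
eef_rot: [[-0.545, 0.838, -0.002], [0.838, 0.545, 0.002], [0.003, -0.001, -1.0]]
ft_force: [-3.5, 1.0, 4.8]
finger_gap: 0.154
```

```bash
python3 s2.py
```

```text
36.37 az 123.05 Tz 0.216 corr 0.001 j6 -0.078 qd 0.311 q6 -0.7805
```

Request:
step_arm(
  series=[
    [0,0,0,0,0,-1.5,1],
  ],
)

```text
time_s: 36.45
ee_pos: [0.5972, -0.0968, 0.161]
eef_rot: [[-0.523, 0.852, -0.002], [0.852, 0.523, 0.002], [0.003, -0.001, -1.0]]
ft_force: [-4.1, 0.6, 4.5]
finger_gap: 0.151
```

```bash
python3 s2.py
```

```text
36.45 az 121.55 Tz 0.272 corr 0.001 j6 -0.064 qd 0.31 q6 -0.7545
```

Request:
step_arm(
  series=[
    [0,0,0,0,0,-1.5,1],
  ],
)

```text
time_s: 36.53
ee_pos: [0.5972, -0.0969, 0.161]
eef_rot: [[-0.501, 0.866, -0.002], [0.866, 0.501, 0.002], [0.003, -0.001, -1.0]]
ft_force: [-3.1, 0.3, 4.4]
finger_gap: 0.151
```

```bash
python3 s2.py
```

```text
36.53 az 120.05 Tz 0.315 corr 0.0 j6 -0.038 qd 0.31 q6 -0.7285
```

Request:
step_arm(
  series=[
    [0,0,0,0,0,-1.5,1],
  ],
)

```text
time_s: 36.62
ee_pos: [0.5971, -0.0969, 0.1611]
eef_rot: [[-0.478, 0.878, -0.002], [0.878, 0.478, 0.002], [0.003, -0.001, -1.0]]
ft_force: [-3.7, 0.2, 4.7]
finger_gap: 0.149
```

```bash
python3 s2.py
```

```text
36.62 az 118.56 Tz 0.322 corr -0.0 j6 -0.013 qd 0.308 q6 -0.7024
```

Request:
step_arm(
  series=[
    [0,0,0,0,0,-1.5,1],
  ],
)

```text
time_s: 36.7
ee_pos: [0.5971, -0.097, 0.1611]
eef_rot: [[-0.455, 0.891, -0.002], [0.891, 0.455, 0.002], [0.003, -0.001, -1.0]]
ft_force: [-3.7, 1.0, 5.5]
finger_gap: 0.153
```

```bash
python3 s2.py
```

```text
36.7 az 117.06 Tz 0.316 corr 0.001 j6 0.012 qd 0.308 q6 -0.6764
```

Request:
step_arm(
  series=[
    [0,0,0,0,0,-0.4,1],
    [0,0,0,0,0,0,1],
    [0,0,0,0,0,0,-0.2],
    [0,0,0,0,0,0,-0.2],
    [0,0,0,0,0,0,-0.2],
    [0,0,0,0,0,0,-0.2],
    [0,0,0.02,0,0,0,-0.2],
    [0,0,0.03,0,0,0,-0.2],
    [-0.01,0.01,0.035,0,0,3,-0.2],
    [-0.02,0.015,0.035,0,0,7,-0.2],
    [-0.02,0.015,0.035,0,0,7,-0.2],
    [-0.02,0.015,0.03,0,0,7,-0.2],
    [-0.02,0.015,0.03,0,0,7,-0.2],
    [-0.02,0.015,0.02,0,0,7,-0.2],
    [0,0,0,0,0,7,-0.2],
    [0,0,0,0,0,7,-0.8],
    [0,0,0,0,0,7,-0.8],
    [0,0,0,0,0,7,-0.8],
    [0,0,0,0,0,7,-0.8],
    [0,0,0,0,0,0,-0.8],
  ],
)

```text
time_s: 38.37
ee_pos: [0.4882, -0.0129, 0.3927]
eef_rot: [[-0.985, -0.172, -0.003], [-0.172, 0.985, -0.002], [0.003, -0.002, -1.0]]
ft_force: [0.1, 0.1, 0.1]
finger_gap: 0.902
```

```bash
python3 st.py
python3 - <<'E'
from h import *
s,p,d=snap('wrist','w20')
P=cloud('wrist',d,s);z=P[...,2]
c=np.array([.5815,-.008]);a=np.radians(9.23);X=(P[...,:2]-c)@np.array([[np.cos(a),-np.sin(a)],[np.sin(a),np.cos(a)]])
m=(abs(z-.048)<.007)&(X[...,0]<-.07)&(abs(X[...,1])<.15);pts=[]
for y in np.arange(-.1,.1,.005):
    k=m&(abs(X[...,1]-y)<.0025)
    if k.sum()>3: pts.append((y,X[...,0][k].min()))
f=np.polyfit(*np.array(pts).T,1);print('front',f[1],np.degrees(f[0]))
snap('scene','c20');snap('side','s20')
im=cv2.imread('pics/c20.png')[190:290,230:390];cv2.imwrite('pics/c20c.png',cv2.resize(im,None,fx=5,fy=5,interpolation=2))
E
```

```text
t 38.37 pos [ 0.4882 -0.0129  0.3927] az 189.88 zax [-0.0026 -0.0023 -1.    ] F [0.14 0.08 0.08] T [-0.062  0.023  0.001] gap 0.902 off [-0.1077  0.0839] q6 -1.819
front -0.08957769311747177 -0.011831789436505636
```

View pics/w20.png

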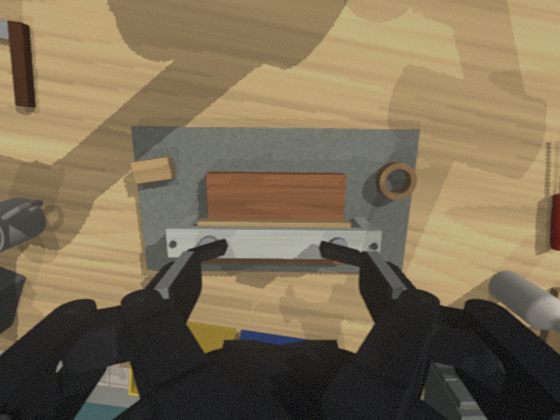

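View pics/c20c.png

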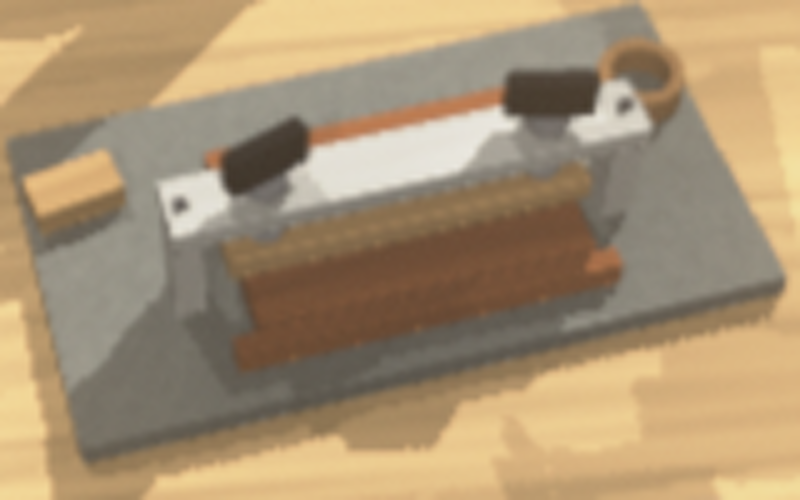

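View pics/s20.png

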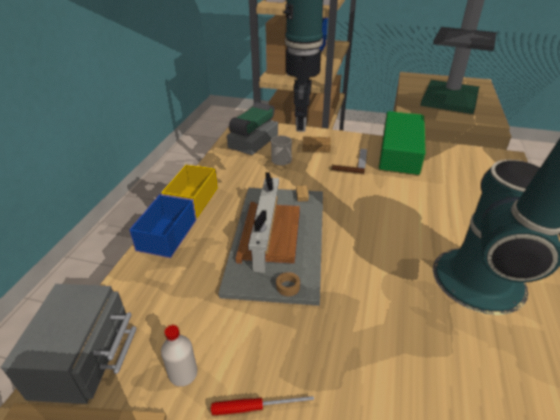

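```bash
python3 -c "
from bench import bot
print(bot.job_done())"
```

```text
the job is handed in; nothing more can be done
None
```

The blank is home against the fence and both screws are tightened to about 0.1 N m above free running, roughly 25 N per foot. I handed the job in at about 38.5 s with the arm clear of everything.

- **Blank:** I pushed it with the open fingers until the push force rose to about 16 N. The last wrist picture put its front edge at press x = -89.6 mm and square to within about 0.01°.
- **Screws:** I wound the knobs alternately in part turns, at most about 56° at a time. The starting feet heights are only given to within 2 mm. Allowing for that, the beam's ends never differed by more than about 4.5 mm.
- **Left foot:** its final torque rise was about 0.096 N m, or 25 N. The turn after contact gives about 21 N, so the two agree fairly well. On the first pass the noisy torque readings suggested 34–40 N, so I backed off and repeated it using the cleaner joint-6 effort. By that measure the peak was about 28 N.
- **Right foot:** its final torque rise was about 0.095 N m, also 25 N. Here the checks disagreed: its torque rose almost twice as fast per radian as the stated 130 N/rad. The turn after contact (about 5.7°) would mean only about 13 N. Two sweeps gave the same result, and I went by torque, as the task describes it. An early pass on this knob, before I had the cleaner reading, may have briefly reached about 40 N.
- **Surroundings:** the bystanders look unmoved in the last pictures.

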